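# Fetch the record brush from under the riser with a reacher

## Task

The record-cleaning brush has slid to the back of the low space under the riser. Take the reacher by its handle, reach in over the front lip, squeeze the trigger until the jaws hold the brush firmly but do not crush it, lift it out over the lip and set it down the right way up in the middle of the cork mat before letting it go, without touching the brush with the robot itself. Leave the reacher standing on the shelf outside the riser, off the brush, and do not disturb anything else.

Things in the scene. Friction and masses are not known exactly. Their poses are not given: they have to be found in the camera images.
- reacher: Pick-up reacher, 440 g, standing on a dark steel base plate. Origin: under the middle of the handle, on the underside (z 0 on the shelf). Own +x points along the shaft to the jaws, z up. Base plate: x -140 to +50, y -28 to +28, z 0 to 8 mm. Shaft z 22 to 36, 14 mm wide, along y = 0. Centre of mass within 30 mm of the handle's middle; carry it by the handle
- reacher_grip (a point): Middle of the reacher's handle (60 mm above the body's origin): two upright plates 60 mm long along x, to be gripped along y. Fixed black plate: outer face y -28, z 20 to 84. Grey trigger plate: outer face y +28 released, z 40 to 84. 56 mm wide released, 38 mm fully squeezed. Held at about 53 mm it can be carried with the pads still 60 mm or more apart
- jaw_bar (a point): Front face of the cross bar at the root of the reacher's jaws: x 200, y 0, z 29 mm in the reacher's frame. Bar 104 mm wide, z 7 to 37: it stops a brush that is fully between the jaws. Jaws run on from it to x 258, z 5 to 31, 104 mm over the outside and 84 mm apart inside when released. Each jaw has a flat rubber pad (x 205 to 255, z 7 to 29) screwed in by an unknown 0 to 7 mm, different each time; it stays put
- trigger (a joint): Travel of the trigger plate: 0 released to 0.018 m fully squeezed. Spring: 10 N at 0 to 18 N at 0.018. Both jaws close evenly: inside gap = 84 mm - 3.2 x travel - how far the two pads are screwed in (0 to 14 mm in all). So the 36 mm brush is met somewhere between 0.010 and 0.015: squeeze by feel. Each jaw then presses with about (squeeze - 16 N) / 3.2
- brush: Record-cleaning brush, a plain block 90 x 36 x 28 mm (own x, y, z): pale wooden back over a dark 10 mm pad, 50 to 95 g; it is spoilt if the reacher presses on it with over 50 N in all (both jaws added). Origin: centre of the underside. Lies pad down under the riser, its long axis within 0.2 rad of the riser's x axis, in the left or the right half
- riser: Fixed low riser 200 x 300 x 84 mm (own x, y, z), origin: centre at shelf level. Dark timber cheeks 10 mm thick at both y ends, back wall with inner face at x +92, clear top with underside z 78. Open at the front (-x side) but for a lip 12 mm high from x -100 to -92. No floor: things inside lie on the shelf at z 0
- mat: Fixed cork mat 200 x 140 x 3 mm (own x, y, z) on the shelf. Origin: centre of the underside
- case: Stylus case, a grey box 62 x 44 x 32 mm with a clear lid, under the riser in the half where the brush is not; leave alone. Origin: centre of the underside
- adapter: Orange plastic 45 adapter, a disc 68 mm across and 16 mm high, on top of the riser near its back edge; leave alone. Origin: centre of the underside
- weight: Steel record weight 76 mm across, 48 mm high, at the far side of the shelf; leave alone. Origin: centre of the underside
- tumbler: Glass tumbler 76 mm across, 95 mm high, at the far side of the shelf; leave alone. Origin: centre of the underside
- bottle: Amber bottle 52 mm across, 130 mm high, at the far side of the shelf; leave alone. Origin: centre of the underside
- dish: White ceramic dish 110 mm across, 28 mm high, with two cartridges in it, at the near right of the shelf; leave alone. Origin: centre of the underside
Not all that is in view belongs to the job. Of the things like the mat, leave any that is blue or turquoise; of the rest the larger one is meant.

How it is judged:
On the way, in this order (a step that is already met when the one before it is completed fails the run):
1. the brush is gripped by the reacher and lifted off the shelf while still under the riser (contact force between reacher and brush above 3 N and height (world z) of brush above 0.006 m and x of brush in the frame of riser above -0.06 m), for 0.1 s.
2. the brush is carried out in front of the riser in the reacher's jaws, off the shelf (contact force between reacher and brush above 3 N and height (world z) of brush above 0.006 m and x of brush in the frame of riser below -0.15 m), for 0.1 s.
3. the brush is set down on the middle of the mat while still in the jaws (contact force between reacher and brush above 3 N and height (world z) of brush below 0.016 m and angle between brush's own z axis and vertical below 0.25 rad and x of brush in the frame of mat between -0.06 and 0.06 m and y of brush in the frame of mat between -0.055 and 0.055 m), for 0.1 s.
At the end, for the whole second after the job is handed in: The brush lies pad down (within 0.1 rad) at rest on the mat, its centre within 60 mm along and 55 mm across of the mat's centre; the reacher stands upright at rest on the shelf or mat (within 8 mm of it), not touching the brush, its handle outside the riser (x of brush in the frame of mat between -0.06 and 0.06 m and y of brush in the frame of mat between -0.055 and 0.055 m and height (world z) of brush between -0.002 and 0.008 m and angle between each of brush, reacher's own z axis and vertical below 0.1 rad and linear speed of each of brush, reacher below 0.02 m/s and contact force between reacher and brush below 0.1 N and height (world z) of reacher below 0.008 m and (x of reacher in the frame of riser below -0.15 m or y of reacher in the frame of riser below -0.15 m or y of reacher in the frame of riser above 0.15 m)).
It fails at once if the robot itself touches the brush (contact force between any of the fingers, the arm and brush above 0.3 N).
It fails at once if the brush is crushed in the jaws (over 50 N between reacher and brush) (contact force between reacher and brush above 50 N).
It fails at once if a bystander (stylus case, adapter, weight, tumbler, bottle or dish) is moved more than 30 mm (distance of any of case, adapter, weight, tumbler, bottle, dish from where it was at the start of the episode above 0.03 m).
It also fails if it takes over 54 s, if anything falls off the work surface, if the arm or the gripper's body presses on something with over 40 N, if the wrist force passes 120 N, or if a joint passes its speed limit or range.

## Robot

A 6-joint arm with a two-finger parallel gripper is mounted at the origin on the work surface. World frame = base frame: x ahead of the robot, y to its left, z up, the work surface at z = 0. Lengths are in m, angles in rad, forces in N, time in s.
With the tool pointing down it reaches from about 0.4 to 0.825 m from the base axis. Payload 7 kg.
Tool frame: the origin (TCP) lies at the very end of the fingers, on their centre line; the grasp point (between the pads) lies 19 mm behind it; x points along the fingers, y is the direction in which the jaws open and shut, and the axes are right-handed (so a half turn about x gives the same grasp; the last joint's range is limited). The gripper opens to 85 mm and grips with 20 to 120 N. Pads are 22 mm wide; open, the fingers measure 114 mm over their backs; the gripper's body (76 mm by 85 mm) begins 54 mm behind the grasp point. The pads swing forward as they close: fully open they stand 13 mm farther back than shut.
Start: joints at [-0.901, 0.359, 0.012, 0, -1.224, -0.288], TCP at [0.251, -0.626, 0.205] pointing down, gripper open.
Joint ranges: [-3.07, 3.07], [-1.43, 2.12], [-1.02, 1.25], [-3.03, 1.67], [-3.05, -0], [-3.03, 3.03]. Speed limits (rad/s): [2.39, 2.39, 3.01, 3.14, 3.14, 3.14].

## Interface

Orientations are given as a rotation vector (axis times angle).
In Python, from station import arm gives the robot as it stands.
- The arm moves only by the tool apply_moves, never from a script. Its argument "deltas" is a list that holds one entry, the list of rows, each a list of 7 numbers: the shift along the tool's x, y, z as a fraction of full scale, then the turn, a rotation vector about the tool's x, y, z as a fraction of full scale, then the closure, from -1 (fully open) to 1 (shut), so that 0 is half open. In form: [[[x, y, z, rx, ry, rz, gripper], ...]]. A call has 1 to 10 rows; each row is the pose to reach, as a shift and turn from the pose measured when the call began, along the tool's axes at that moment, turning the shorter way round; what a row does not reach only later rows make up. Full scale, the value 1, is 300 mm for a shift and 180 degrees for a turn. A row lasts 1/10 s, in which the tool goes at most 50 mm and 8.59 degrees, less where a joint would pass 70% of its speed; a pose out of reach is approached as far as the arm can. A call with a number of a shift or a turn outside -1 to 1 is refused whole. A call with a gripper value outside its range is refused whole. The fingers move at their own pace and stop on an object; "force" is the grip in N (left out, the last holds). Time passes only in rows, so rows that repeat a pose let the fingers close. It gives the time, the measured TCP pose, the force and the opening at its end, in the units of the state.
- arm.sense(): the state, without advancing time (a new reading comes with each control period).
- arm.read_camera(name): name is "scene" or "side" or "wrist"; returns the picture (420x560x3 uint8, red, green, blue); there is no depth.
- arm.camera_model(name): a dict with "intrinsics" (3x3 intrinsics, pixels), "R" (3x3) and "t" (3): a world point X has camera coordinates R X + t. Camera axes: x right, y down, z forward; pixel columns grow to the right and rows downward; lengths in m; the calibration is good to about 2 mm. A picture is of the moment at which its call begins: read the wrist's pose just before it. camera_model takes no time and is no camera call; for the wrist camera it gives the pose at the moment of the call.
- arm.close_job(): hands the job in, once; it reports no verdict.
The state is a dict: "time": time; "q": joint angles; "qd": joint speeds; "effort": joint torques, N m; "ee_pos": TCP position; "orientation": TCP orientation; "force": force on the tool from outside, world axes, zero at the start; "moment": the same for the moment, N m; "grip_width": finger opening in m.
Only numpy, scipy, OpenCV 4.12 (cv2) and the standard library are available. Lean on these libraries where they do the work, as an engineer would, in place of code of your own. Each camera call takes 0.05 s, during which the arm holds its last target.

## Working session

There is one attempt and no reset: what is moved stays moved. The work goes in short steps, Python scripts to look and compute and a tool call to move; the robot and the scene stay as the last step left them, time stands still between calls to the robot, and variables do not carry over. Pictures are saved under pics/ and viewed, and the job is handed in when it is done.

Besides the shell and the picture viewer there is one more tool, called after "Request:" by a JSON object that holds its "op" and its "data". apply_moves: Moves the arm, as the interface text tells. Shift numbers are shares of 300 mm and turn numbers shares of 180 degrees, none past 1 either way. Its arguments: {"type":"object","properties":{"deltas":{"type":"array"},"force":{"type":"number"}},"required":["deltas"]}

```bash
ls; mkdir -p pics; python3 - <<'E'
from station import arm
import cv2
s=arm.sense();print(s)
for n in ("scene","side","wrist"):
    im=arm.read_camera(n);cv2.imwrite(f"pics/{n}0.png",im[:,:,::-1]);m=arm.camera_model(n);print(n,m)
E
```

```text
pics
{'time': 0.0, 'q': array([-9.00873817e-01,  3.59358893e-01,  1.10494769e-02, -3.42074109e-04,
       -1.22407441e+00, -2.88090040e-01]), 'qd': array([-0.00094975, -0.00057803, -0.0003603 ,  0.00034186, -0.00018558,
        0.00137403]), 'effort': array([ 1.98518850e-03, -5.83338332e+01,  2.93416321e+01,  6.93658099e+00,
       -5.96672500e-03,  1.65625073e-05]), 'ee_pos': array([ 0.25128922, -0.62591977,  0.20387918]), 'orientation': array([-0.29825879,  1.55041877,  0.30071699]), 'force': array([ 0.05952639, -0.36937001,  0.09900332]), 'moment': array([ 0.01886916,  0.01247342, -0.0143908 ]), 'grip_width': 0.08532997226414067}
scene {'intrinsics': array([[491.41148124,   0.        , 287.69946592],
       [  0.        , 491.41148124, 214.53455354],
       [  0.        ,   0.        ,   1.        ]]), 'R': array([[ 0.85706263,  0.51520913,  0.00179173],
       [ 0.39052658, -0.64737404, -0.65451955],
       [-0.33605452,  0.56166397, -0.75604295]]), 't': array([-0.41990133, -0.1658644 ,  1.84426418])}
side {'intrinsics': array([[392.32896383,   0.        , 281.3380925 ],
       [  0.        , 392.32896383, 208.64704886],
       [  0.        ,   0.        ,   1.        ]]), 'R': array([[-0.79370075, -0.60807005,  0.01702734],
       [-0.43158554,  0.5431719 , -0.72020706],
       [ 0.42868757, -0.57897764, -0.69355018]]), 't': array([0.36389569, 0.29569207, 1.14156585])}
wrist {'intrinsics': array([[339.65069836,   0.        , 276.84263929],
       [  0.        , 339.65069836, 208.30593899],
       [  0.        ,   0.        ,   1.        ]]), 'R': array([[-3.72425343e-01,  9.28061982e-01,  5.67493380e-04],
       [ 8.85281891e-01,  3.55074319e-01,  3.00330154e-01],
       [ 2.78523495e-01,  1.12352952e-01, -9.53835141e-01]]), 't': array([ 0.67485498, -0.03795253,  0.37933825])}
```

View pics/scene0.png

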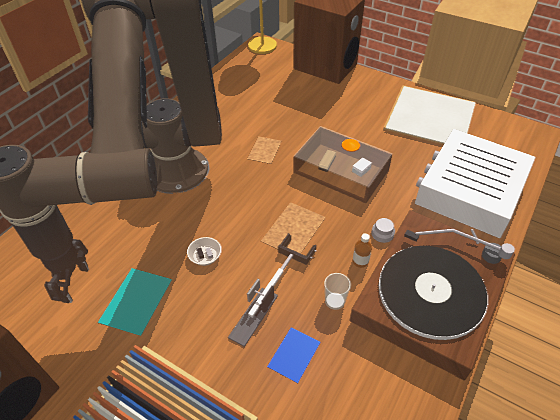

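View pics/side0.png

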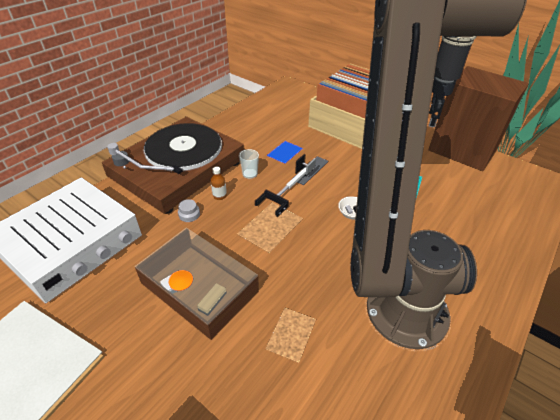

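View pics/wrist0.png

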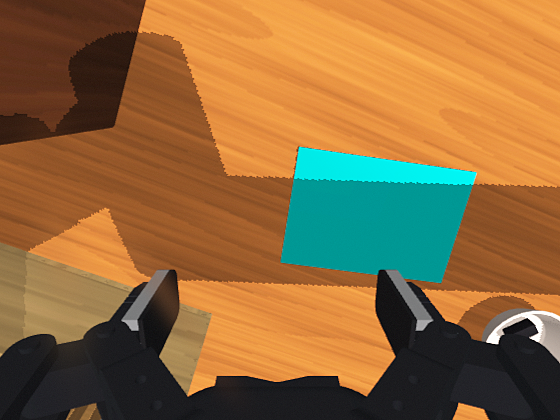

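The scene view shows the reacher at (265,300) with its jaws at about (297,245). The larger cork mat is at (293,228) and the riser at (342,163), with the brush at (327,160) and the case at (362,166). I'll enlarge the crops.

```bash
python3 - <<'E'
import cv2
im=cv2.imread("pics/scene0.png")
def c(im,x0,y0,x1,y1,k,f): cv2.imwrite(f,cv2.resize(im[y0:y1,x0:x1],None,fx=k,fy=k,interpolation=cv2.INTER_CUBIC))
c(im,220,190,340,350,3.75 and 3.7,"pics/c1.png")
c(im,280,115,400,205,6,"pics/c2.png")
s=cv2.imread("pics/side0.png")
c(s,125,220,265,335,5,"pics/c3.png")
c(s,230,135,340,255,5,"pics/c4.png")
E
```

```text
(no output)
```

View pics/c1.png

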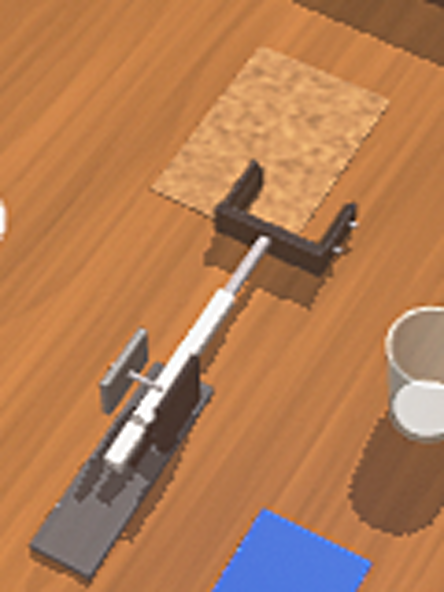

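View pics/c2.png

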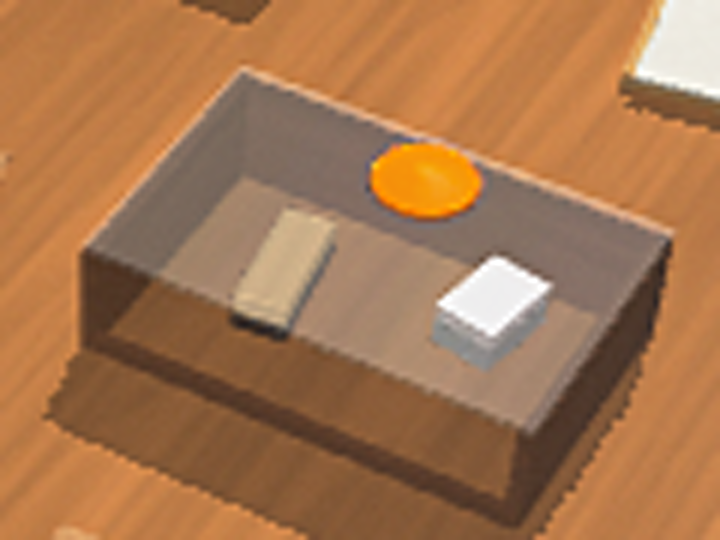

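View pics/c3.png

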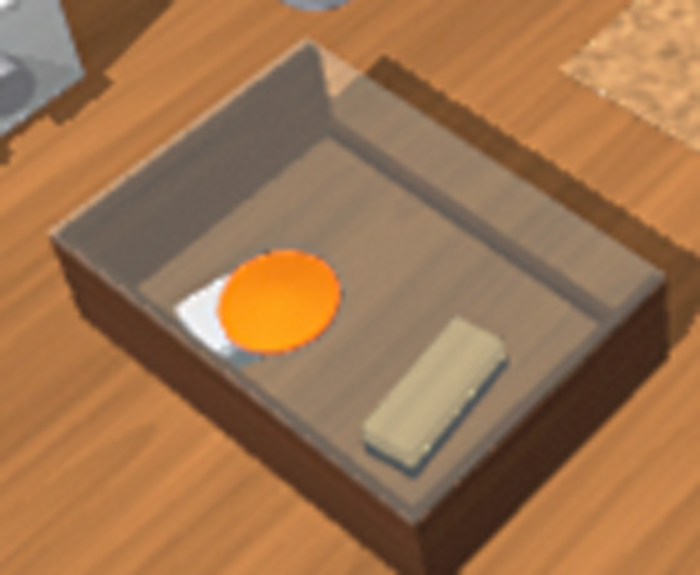

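View pics/c4.png

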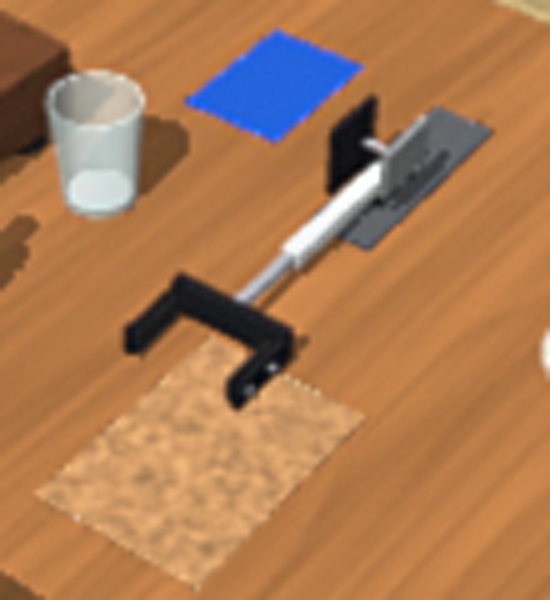

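```bash
cat > h.py <<'E'
import numpy as np, cv2
from scipy.optimize import least_squares
from station import arm
def proj(m,P):
    c=m["R"]@np.asarray(P,float).T+m["t"][:,None]; p=m["intrinsics"]@c; return (p[:2]/p[2]).T
def W(p,P):
    P=np.asarray(P,float);c,s=np.cos(p[2]),np.sin(p[2])
    return np.c_[p[0]+c*P[:,0]-s*P[:,1],p[1]+s*P[:,0]+c*P[:,1],P[:,2]]
def fit(obs,x0,name=""):
    # obs: list of (model, pts3d, pix)
    f=lambda p:np.concatenate([(proj(m,W(p,P))-np.array(u)).ravel() for m,P,u in obs])
    r=least_squares(f,x0,loss="soft_l1");
    print(name,r.x.round(4),"deg",np.degrees(r.x[2]).round(1),"res",np.abs(f(r.x)).round(1)); return r.x
def cr(u,k,x0,y0): return (np.array(u,float)+.5)/k-.5+[x0,y0]
E
python3 - <<'E'
from h import *
S,D=arm.camera_model("scene"),arm.camera_model("side")
c1=lambda u:cr(u,3.7,220,190);c2=lambda u:cr(u,6,280,115);c3=lambda u:cr(u,5,125,220);c4=lambda u:cr(u,5,230,135)
z=.084
R=fit([(S,[[.1,.15,z],[-.1,.15,z],[.1,-.15,z],[-.1,-.15,z]],c2([(243,68),(82,252),(672,235),(530,432)])),
 (D,[[-.1,-.15,z],[-.1,.15,z],[.1,.15,z],[.1,-.15,z]],c3([(308,42),(663,275),(415,522),(52,237)]))],[.6,.1,1.57],"riser")
b=.028
fit([(S,[[.045,.018,b],[.045,-.018,b],[-.045,.018,b],[-.045,-.018,b]],c2([(288,207),(335,222),(235,292),(285,312)])),
 (D,[[-.045,-.018,b],[-.045,.018,b],[.045,.018,b],[.045,-.018,b]],c3([(462,318),(507,348),(413,462),(365,430)]))],[.6,.1,1.57],"brush")
for a,bb in((.1,.07),(.07,.1)):
  fit([(S,[[a,bb,.003],[a,-bb,.003],[-a,bb,.003]],c1([(262,47),(388,98),(150,188)])),
 (D,[[-a,bb,.003],[a,bb,.003],[a,-bb,.003]],c4([(363,415),(195,588),(37,490)]))],[.6,-.1,1.57],"mat%g"%a)
fit([(S,[[-.14,.028,.008],[-.14,-.028,.008],[.05,-.028,.008],[.03,.028,.084],[-.03,.028,.084],[.258,-.052,.031]],c1([(32,545),(90,577),(212,388),(145,330),(102,382),(357,205)])),
 (D,[[-.14,-.028,.008],[.05,.028,.008],[-.14,.028,.008],[.03,-.028,.084],[.258,.052,.031]],c4([(437,105),(368,248),(492,130),(332,125),(235,405)]))],[.6,-.3,1.57],"reacher")
E
```

```text
riser [0.5305 0.3148 1.5659] deg 89.7 res [0.9 0.2 0.8 0.8 0.  0.6 0.1 0.4 0.4 1.2 0.6 0.1 0.2 0.2 1.2 0.9]
brush [0.4619 0.3275 1.6822] deg 96.4 res [1.5 0.4 0.5 0.3 1.6 0.1 1.  0.4 0.8 0.1 0.1 0.8 0.7 0.6 1.2 0.1]
mat0.1 [ 0.5222 -0.018   1.5938] deg 91.3 res [0.7 0.3 0.6 0.9 0.3 0.5 0.4 0.1 0.1 0.1 0.9 0.7]
mat0.07 [ 0.5197 -0.0026  1.808 ] deg 103.6 res [17.   1.9  4.1  1.1  0.1  6.6  0.2  6.1 17.6  0.6  4.3  0.2]
reacher [ 0.5883 -0.3169  1.6076] deg 92.1 res [1.  0.1 0.  0.1 0.7 0.1 1.6 1.1 1.  0.3 0.  0.2 0.8 0.1 0.4 0.3 0.4 0.4
 1.5 0.9 0.  3.3]
```

```bash
cat >> h.py <<'E'
from scipy.spatial.transform import Rotation as Ro
def delta(p,psi,s=None,quiet=False):
    """psi=reacher yaw (rad); tool y = -reacher y or +; picks nearest"""
    s=s or arm.sense(); R0=Ro.from_rotvec(s["orientation"]).as_matrix(); best=None
    for sg in (1,-1):
        y=sg*np.array([-np.sin(psi),np.cos(psi),0]);x=np.array([0,0,-1.]);R1=np.c_[x,y,np.cross(x,y)]
        t=Ro.from_matrix(R0.T@R1).as_rotvec()
        if best is None or np.linalg.norm(t)<np.linalg.norm(best[0]): best=(t,sg)
    d=R0.T@(np.array(p)-s["ee_pos"])
    print("t",s["time"].round(2) if hasattr(s["time"],"round") else s["time"],"pos",s["ee_pos"].round(4),"w",round(s["grip_width"],4),"f",s["force"].round(1),"sg",best[1],"turn deg",np.degrees(best[0]).round(2))
    print("shift",(d/.3).round(4),"turn",(best[0]/np.pi).round(4),"mm",(d*1e3).round(1)); return d/.3,best[0]/np.pi
E
python3 - <<'E'
from h import *
s=arm.sense();print(Ro.from_rotvec(s["orientation"]).as_matrix().round(3), s["q"].round(2))
delta([.588,-.317,.20],1.6076)
E
```

```text
[[-0.001 -0.373  0.928]
 [ 0.001  0.928  0.373]
 [-1.     0.001 -0.   ]] [-0.9   0.36  0.01 -0.   -1.22 -0.29]
t 0.15 pos [ 0.2513 -0.6261  0.2041] w 0.0853 f [-0.1  0.4  0.8] sg 1 turn deg [-7.024e+01  4.000e-02 -7.000e-02]
shift [0.0141 0.538  1.4253] turn [-3.902e-01  2.000e-04 -4.000e-04] mm [  4.2 161.4 427.6]
```

Request:
{"op": "apply_moves", "data": {"deltas": [[[0,0.06,0.15,-0.04,0,0,-1],[0,0.13,0.3,-0.08,0,0,-1],[0,0.2,0.45,-0.12,0,0,-1],[0,0.26,0.6,-0.16,0,0,-1],[0,0.33,0.75,-0.2,0,0,-1],[0,0.4,0.9,-0.24,0,0,-1],[0,0.45,1,-0.28,0,0,-1],[0,0.5,1,-0.32,0,0,-1],[0,0.538,1,-0.36,0,0,-1],[0,0.538,1,-0.39,0,0,-1]]]}}

```text
time: 1.15
ee_pos: [0.4694, -0.363, 0.2042]
orientation: [-1.239, 1.188, 1.242]
force: [0.4, -0.9, -0.6]
grip_width: 0.0853
```

```bash
python3 - <<'E'
from h import *
delta([.588,-.317,.20],1.6076)
E
```

```text
t 1.15 pos [ 0.4694 -0.363   0.2042] w 0.0853 f [ 0.4 -0.9 -0.6] sg 1 turn deg [ 0.34  0.09 -0.05]
shift [ 0.0139 -0.4015  0.1361] turn [ 0.0019  0.0005 -0.0003] mm [   4.2 -120.4   40.8]
```

Request:
{"op": "apply_moves", "data": {"deltas": [[[0.0,-0.13,0.045,0,0,0,-1],[0.01,-0.27,0.09,0,0,0,-1],[0.014,-0.4,0.136,0.002,0,0,-1],[0.014,-0.4,0.136,0.002,0,0,-1],[0.014,-0.4,0.136,0.002,0,0,-1]]]}}

```text
time: 1.65
ee_pos: [0.5879, -0.3163, 0.1988]
orientation: [-1.234, 1.191, 1.24]
force: [-0.5, -0.9, -0.1]
grip_width: 0.0853
```

```bash
python3 - <<'E'
from h import *
delta([.588,-.317,.20],1.6076)
m=arm.camera_model("wrist");print(m["R"].round(3),(-m["R"].T@m["t"]).round(3))
cv2.imwrite("pics/w1.png",arm.read_camera("wrist")[:,:,::-1])
E
```

```text
t 1.65 pos [ 0.5879 -0.3163  0.1988] w 0.0853 f [-0.5 -0.9 -0.1] sg 1 turn deg [ 0.05  0.13 -0.15]
shift [-0.004  -0.0003 -0.0023] turn [ 0.0003  0.0007 -0.0008] mm [-1.2 -0.1 -0.7]
[[-0.999 -0.038  0.002]
 [-0.035  0.953  0.302]
 [-0.013  0.302 -0.953]] [ 0.59  -0.394  0.367]
```

View pics/w1.png

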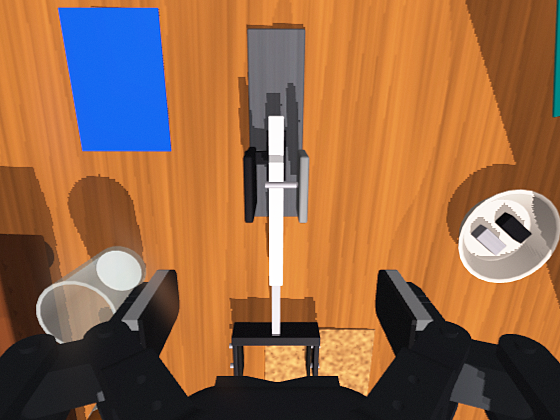

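```bash
python3 - <<'E'
import cv2
im=cv2.imread("pics/w1.png")
cv2.imwrite("pics/w1c.png",cv2.resize(im[10:230,210:340],None,fx=2.7,fy=2.7,interpolation=cv2.INTER_CUBIC))
cv2.imwrite("pics/w1d.png",cv2.resize(im[290:400,200:350],None,fx=4,fy=4,interpolation=cv2.INTER_CUBIC))
E
```

```text
(no output)
```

View pics/w1c.png

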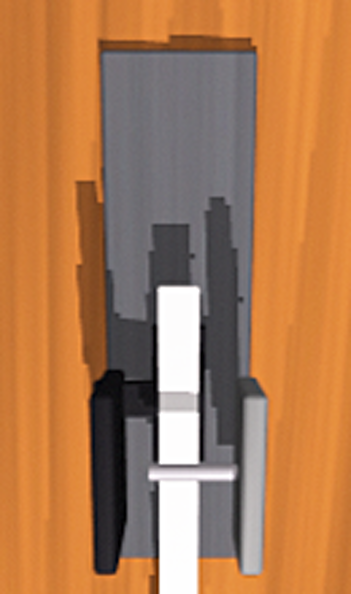

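View pics/w1d.png

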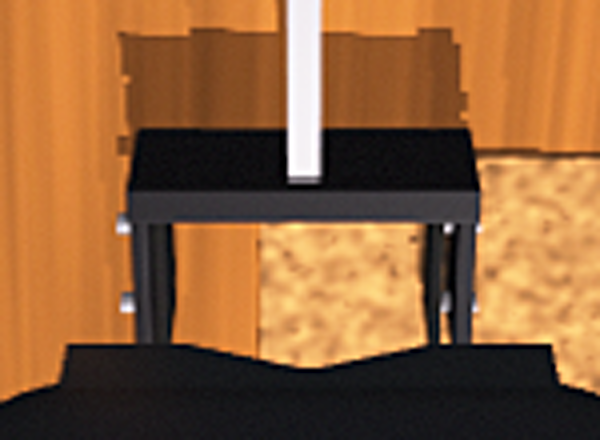

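```bash
python3 - <<'E'
from h import *
M=arm.camera_model("wrist")
a=cr([(103,52),(255,52),(93,383),(95,572),(267,393),(262,573)],2.7,210,10)
b=cr([(130,222),(478,222)],4,200,290)
p=fit([(M,[[-.14,-.028,.008],[-.14,.028,.008],[-.03,-.028,.084],[.03,-.028,.084],[-.03,.028,.084],[.03,.028,.084],[.2,-.052,.037],[.2,.052,.037]],np.r_[a,b])],[.588,-.317,1.6],"reacher w")
delta([p[0],p[1],.038],p[2])
E
```

```text
reacher w [ 0.5871 -0.3215  1.6041] deg 91.9 res [0.9 2.2 1.7 1.9 1.6 3.2 0.5 0.8 1.  0.3 0.6 0.6 1.  0.1 0.8 0.3]
t 1.7 pos [ 0.5872 -0.3168  0.1993] w 0.0851 f [ 0.5 -0.5  0. ] sg 1 turn deg [ 0.21  0.12 -0.12]
shift [ 5.377e-01 -2.000e-04 -1.680e-02] turn [ 0.0012  0.0006 -0.0007] mm [ 1.613e+02 -1.000e-01 -5.000e+00]
```

Request:
{"op": "apply_moves", "data": {"deltas": [[[0.1,0,-0.01,0.001,0,0,-1],[0.2,0,-0.01,0.001,0,0,-1],[0.3,0,-0.01,0.001,0,0,-1],[0.4,0,-0.01,0.001,0,0,-1],[0.48,0,-0.01,0.001,0,0,-1],[0.53,0,-0.01,0.001,0,0,-1],[0.53,0,-0.01,0.001,0,0,-1],[0.53,0,-0.01,0.001,0,0,-1]]]}}

```text
time: 2.5
ee_pos: [0.5872, -0.3201, 0.0413]
orientation: [-1.232, 1.193, 1.236]
force: [0.5, 0.6, 0.7]
grip_width: 0.0856
```

Request:
{"op": "apply_moves", "data": {"deltas": [[[0,0,0,0,0,0,-0.25],[0,0,0,0,0,0,-0.25],[0,0,0,0,0,0,-0.25],[0,0,0,0,0,0,-0.25],[0,0,0,0,0,0,-0.25],[0,0,0,0,0,0,-0.25]]], "force": 25}}

```text
time: 3.1
ee_pos: [0.5893, -0.3205, 0.0434]
orientation: [-1.236, 1.191, 1.232]
force: [2.7, 1.7, 6.0]
grip_width: 0.0538
```

```bash
python3 - <<'E'
from h import *
delta([.587,-.319,.04],1.604)
cv2.imwrite("pics/w2.png",arm.read_camera("wrist")[:,:,::-1])
cv2.imwrite("pics/s2.png",arm.read_camera("side")[:,:,::-1])
E
```

```text
t 3.1 pos [ 0.5893 -0.3205  0.0434] w 0.0538 f [2.7 1.7 6. ] sg 1 turn deg [ 0.07 -0.01  0.16]
shift [0.0113 0.0075 0.0052] turn [ 0.0004 -0.0001  0.0009] mm [3.4 2.3 1.6]
```

View pics/w2.png

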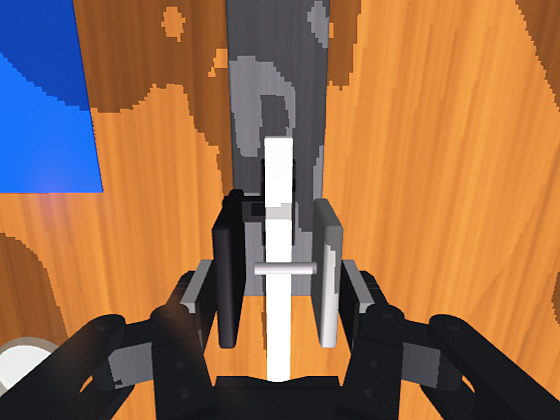

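Request:
{"op": "apply_moves", "data": {"deltas": [[[-0.03,0,0,0,0,0,-0.25],[-0.07,0,0,0,0,0,-0.25],[-0.1,0,0,0,0,0,-0.25],[-0.12,0,0,0,0,0,-0.25],[-0.12,0,0,0,0,0,-0.25]]]}}

```text
time: 3.7
ee_pos: [0.5897, -0.3207, 0.0806]
orientation: [-1.237, 1.19, 1.231]
force: [0.3, -0.2, -4.9]
grip_width: 0.0531
```

```bash
python3 - <<'E'
from h import *
d=np.array([-.1112,.9938,0])
q=np.array([.4619,.3275,.08])-(.13+.258)*d; print(q)
delta(q,1.6822)
cv2.imwrite("pics/w3.png",arm.read_camera("wrist")[:,:,::-1])
cv2.imwrite("pics/s3.png",arm.read_camera("side")[:,:,::-1])
E
```

```text
[ 0.5050456 -0.0580944  0.08     ]
t 3.7 pos [ 0.5897 -0.3207  0.0806] w 0.0531 f [ 0.3 -0.2 -4.9] sg 1 turn deg [-4.41 -0.05  0.25]
shift [3.000e-04 2.517e-01 8.845e-01] turn [-0.0245 -0.0003  0.0014] mm [1.000e-01 7.550e+01 2.654e+02]
```

View pics/s3.png

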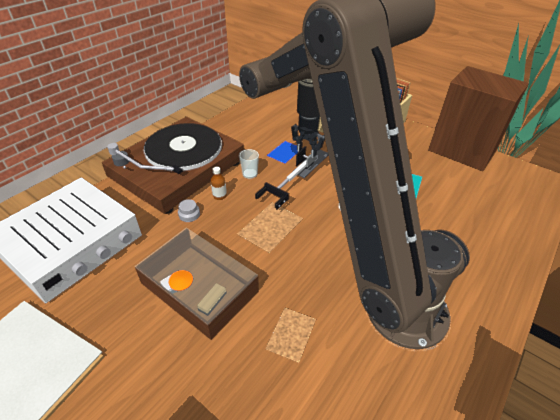

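Request:
{"op": "apply_moves", "data": {"deltas": [[[0,0.02,0.05,-0.002,0,0,-0.25],[0,0.05,0.16,-0.006,0,0,-0.25],[0,0.09,0.29,-0.01,0,0,-0.25],[0,0.12,0.42,-0.014,0,0,-0.25],[0,0.16,0.55,-0.018,0,0,-0.25],[0,0.2,0.68,-0.021,0,0,-0.25],[0,0.23,0.79,-0.024,0,0,-0.25],[0,0.25,0.86,-0.0245,0,0,-0.25],[0,0.252,0.88,-0.0245,0,0,-0.25],[0,0.252,0.885,-0.0245,0,0,-0.25]]]}}

```text
time: 4.8
ee_pos: [0.5042, -0.057, 0.0791]
orientation: [-1.293, 1.152, 1.29]
force: [-0.4, -0.4, -4.5]
grip_width: 0.0534
```

```bash
python3 - <<'E'
from h import *
d=np.array([-.1112,.9938,0])
q=np.array([.4619,.3275,.08])-(.13+.258)*d; print(q)
delta(q,1.6822)
for n in("wrist","side","scene"): cv2.imwrite(f"pics/{n}4.png",arm.read_camera(n)[:,:,::-1])
def c(n,x0,y0,x1,y1,k): cv2.imwrite(f"pics/{n}4c.png",cv2.resize(cv2.imread(f"pics/{n}4.png")[y0:y1,x0:x1],None,fx=k,fy=k,interpolation=cv2.INTER_CUBIC))
c("side",150,150,340,330,3.3);c("scene",220,110,400,290,3.3)
E
```

```text
[ 0.5050456 -0.0580944  0.08     ]
t 4.8 pos [ 0.5042 -0.057   0.0791] w 0.0534 f [-0.4 -0.4 -4.5] sg 1 turn deg [ 0.07 -0.01  0.15]
shift [-0.0031 -0.0023 -0.0039] turn [ 0.0004 -0.      0.0008] mm [-0.9 -0.7 -1.2]
```

View pics/side4c.png

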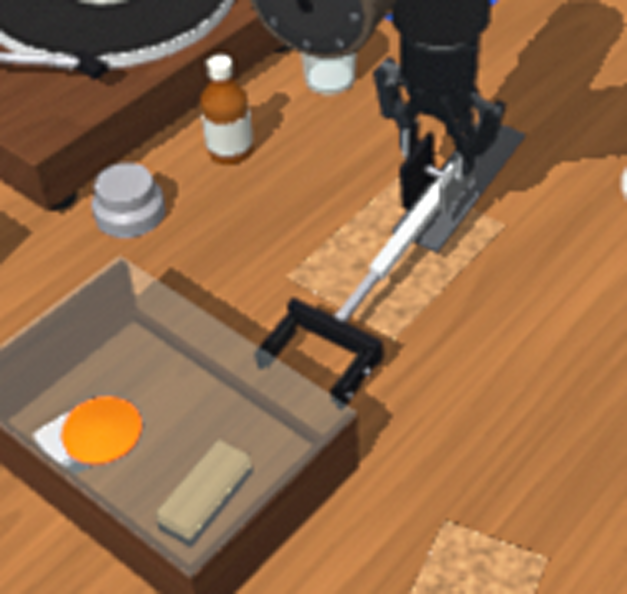

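View pics/scene4c.png

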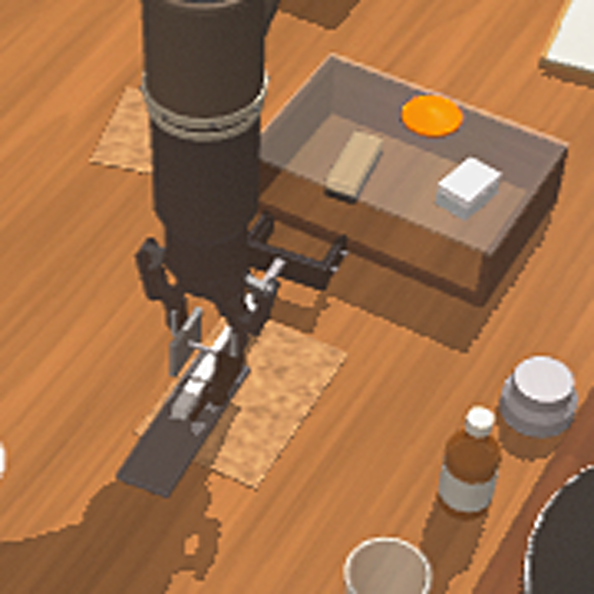

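View pics/wrist4.png

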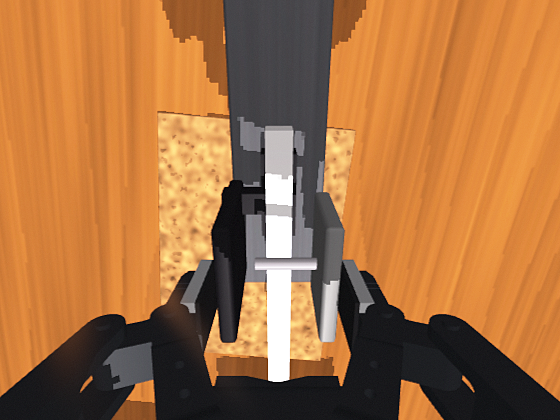

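```bash
cat >> h.py <<'E'
def crop(src,dst,x0,y0,x1,y1,k): cv2.imwrite(dst,cv2.resize(cv2.imread(src)[y0:y1,x0:x1],None,fx=k,fy=k,interpolation=cv2.INTER_CUBIC))
E
python3 - <<'E'
from h import *
crop("pics/side4.png","pics/a.png",220,230,280,280,10)
crop("pics/side4.png","pics/b.png",260,180,315,230,10)
crop("pics/scene4.png","pics/c.png",290,170,330,205,14)
crop("pics/scene4.png","pics/d.png",250,195,300,265,8)
E
```

```text
(no output)
```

View pics/a.png

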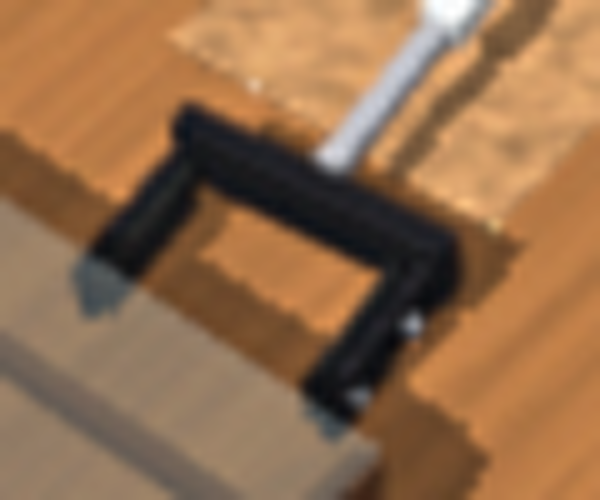

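View pics/b.png

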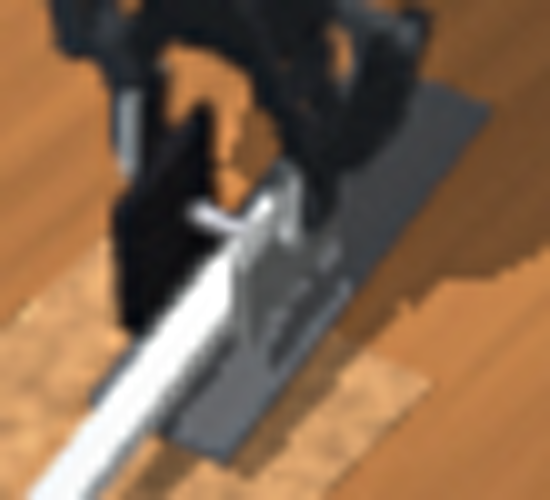

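View pics/c.png

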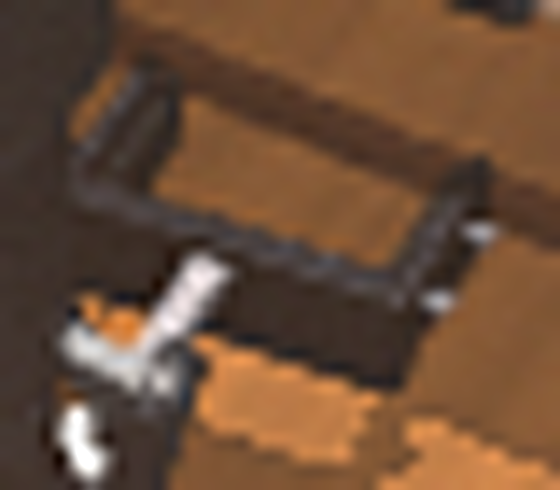

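View pics/d.png

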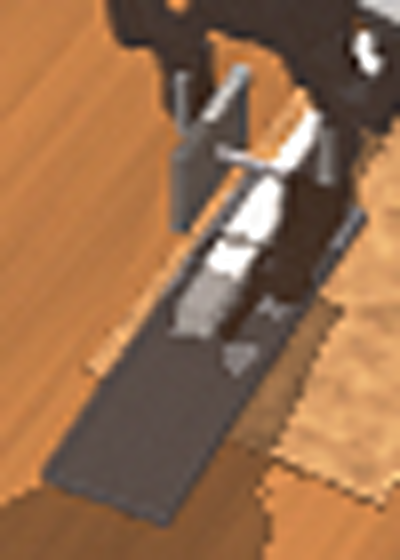

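```bash
cat >> h.py <<'E'
def W6(p,P):
    P=np.asarray(P,float); R=Ro.from_euler("ZYX",[p[3],p[4],p[5]]).as_matrix(); return P@R.T+p[:3]
def fit6(obs,x0,name=""):
    f=lambda p:np.concatenate([(proj(m,W6(p,P))-np.array(u)).ravel() for m,P,u in obs])
    r=least_squares(f,x0,loss="soft_l1",x_scale=[.01,.01,.01,.1,.1,.1])
    print(name,r.x[:3].round(4),"yaw,pitch,roll deg",np.degrees(r.x[3:]).round(2),"res",np.abs(f(r.x)).round(1)); return r.x
E
python3 - <<'E'
from h import *
S,D=arm.camera_model("scene"),arm.camera_model("side")
for t in (.006,.009,.012):
  r=.2-t
  fit6([(D,[[r,.052,.037],[r,-.052,.037]],cr([(455,243),(187,106)],10,220,230)),
  (D,[[-.14,.028,.008],[.05,.028,.008]],cr([(492,108),(228,460)],10,260,180)),
  (S,[[r,.052,.037],[r,-.052,.037],[r,-.052,.007]],cr([(70,195),(397,300),(395,387)],14,290,170)),
  (S,[[-.14,.028,.008],[-.14,-.028,.008]],cr([(45,475),(168,515)],8,250,195))],[.505,-.058,.038,1.68,0,0],t)
E
```

```text
0.006 [ 0.5045 -0.0649  0.0355] yaw,pitch,roll deg [96.58  6.03 -3.17] res [0.  0.8 0.8 0.2 0.2 0.7 0.4 0.2 3.6 0.4 0.5 0.3 0.3 0.1 1.1 0.2 0.2 0.6]
0.009 [ 0.5042 -0.0632  0.0352] yaw,pitch,roll deg [96.55  5.87 -2.95] res [0.2 0.4 0.6 0.2 0.4 0.3 0.6 0.1 3.8 0.3 0.3 0.1 0.1 0.3 0.9 0.1 0.  0.4]
0.012 [ 0.5039 -0.0616  0.0349] yaw,pitch,roll deg [96.5   5.75 -2.88] res [0.3 0.  0.4 0.6 0.6 0.1 0.9 0.4 3.9 0.2 0.2 0.1 0.  0.5 0.7 0.4 0.2 0.1]
```

```bash
python3 - <<'E'
from h import *
S,D=arm.camera_model("scene"),arm.camera_model("side")
for t in (.006,.009):
  r=.2-t
  fit6([(D,[[r,.052,.037],[r,-.052,.037]],cr([(455,243),(187,106)],10,220,230)),
  (D,[[-.14,.028,.008],[.05,.028,.008]],cr([(492,108),(228,460)],10,260,180)),
  (S,[[r,-.052,.037],[r,-.052,.007]],cr([(397,300),(395,387)],14,290,170)),
  (S,[[-.14,.028,.008],[-.14,-.028,.008]],cr([(45,475),(168,515)],8,250,195))],[.505,-.058,.038,1.68,0,0],t)
a=cv2.imread("pics/w3.png")[0:420,180:380];b=cv2.imread("pics/wrist4.png")[0:420,180:380];c=cv2.imread("pics/w2.png")[0:420,180:380]
cv2.imwrite("pics/cmp.png",np.hstack([c,a,b]))
E
```

```text
0.006 [ 0.5035 -0.0645  0.0356] yaw,pitch,roll deg [96.85  5.69 -1.75] res [0.2 0.5 0.7 0.4 0.2 0.6 0.2 0.3 0.3 0.5 0.1 0.2 1.1 0.1 0.1 0.8]
0.009 [ 0.5034 -0.063   0.0353] yaw,pitch,roll deg [96.78  5.66 -2.07] res [0.4 0.2 0.4 0.  0.4 0.3 0.5 0.1 0.1 0.3 0.2 0.1 0.9 0.2 0.  0.5]
```

View pics/cmp.png

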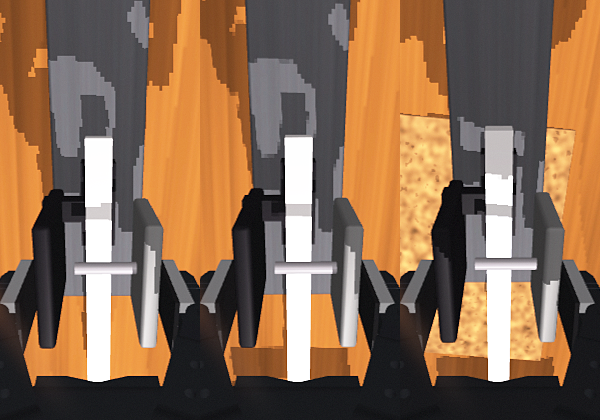

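Request:
{"op": "apply_moves", "data": {"deltas": [[[0,0,0,0,-0.004,0,-0.22],[0,0,0,0,-0.01,0,-0.22],[0,0,0,0,-0.017,0,-0.22],[0,0,0,0,-0.024,0,-0.22],[0,0,0,0,-0.029,0,-0.22],[0,0,0,0,-0.031,0,-0.22],[0,0,0,0,-0.031,0,-0.22]]], "force": 30}}

```text
time: 5.65
ee_pos: [0.5046, -0.0588, 0.0788]
orientation: [-1.214, 1.085, 1.336]
force: [0.2, 0.4, -5.1]
grip_width: 0.0523
```

```bash
python3 - <<'E'
from h import *
s=arm.sense();print(s["ee_pos"].round(4),s["grip_width"],s["force"].round(1))
for n in("wrist","side","scene"): cv2.imwrite(f"pics/{n}5.png",arm.read_camera(n)[:,:,::-1])
crop("pics/side5.png","pics/a5.png",220,230,280,280,10)
crop("pics/side5.png","pics/b5.png",260,180,315,230,10)
crop("pics/scene5.png","pics/c5.png",290,165,330,205,14)
crop("pics/scene5.png","pics/d5.png",250,195,300,265,8)
A=[cv2.imread(f"pics/{x}5.png") for x in "abcd"]
A=[cv2.copyMakeBorder(x,0,620-x.shape[0],0,620-x.shape[1],0) for x in A]
cv2.imwrite("pics/m5.png",np.vstack([np.hstack(A[:2]),np.hstack(A[2:])])[:, :])
E
```

```text
[ 0.5046 -0.0588  0.0788] 0.052349892103652526 [ 0.2  0.4 -5.1]
```

View pics/a5.png

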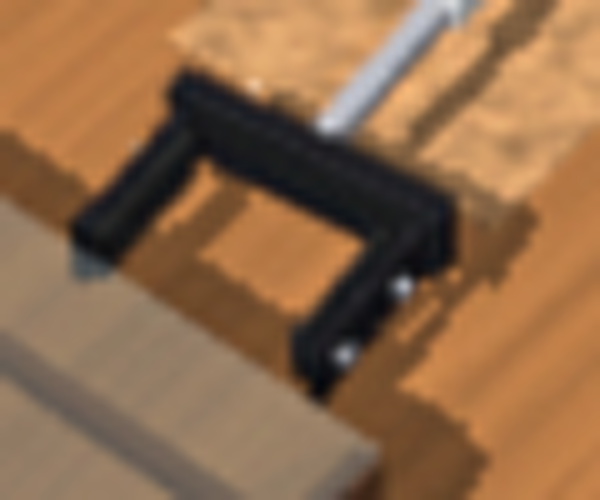

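View pics/b5.png

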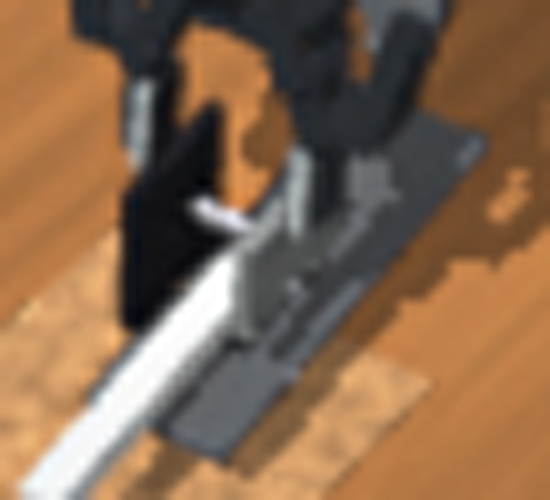

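View pics/c5.png

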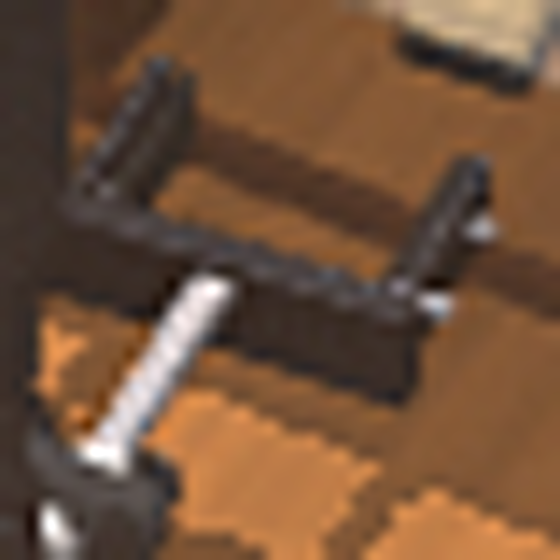

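View pics/d5.png

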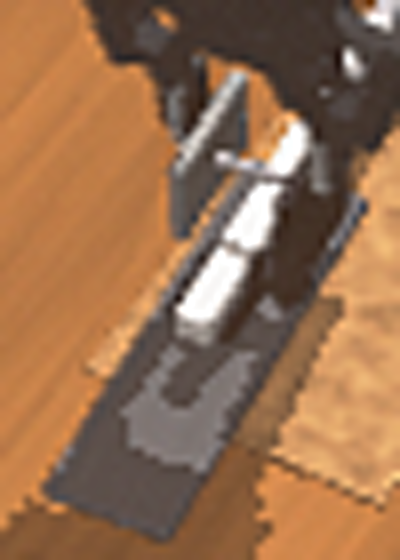

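```bash
python3 - <<'E'
from h import *
S,D=arm.camera_model("scene"),arm.camera_model("side")
for t in (.006,.009):
  r=.2-t
  p=fit6([(D,[[r,.052,.037],[r,-.052,.037]],cr([(455,203),(185,75)],10,220,230)),
  (D,[[-.14,.028,.008],[.05,.028,.008]],cr([(490,143),(228,460)],10,260,180)),
  (S,[[r,-.052,.037],[r,-.052,.007],[r,.052,.037]],cr([(415,308),(405,402),(65,200)],14,290,165)),
  (S,[[-.14,.028,.008],[-.14,-.028,.008]],cr([(45,487),(165,537)],8,250,195))],[.505,-.058,.038,1.68,0,0],t)
print(W6(p,[[.258,.052,.005],[.258,-.052,.005],[.05,0,0],[-.14,0,0],[.2,0,.037]]).round(4))
E
```

```text
0.006 [ 0.5017 -0.0604  0.0342] yaw,pitch,roll deg [ 9.636e+01 -9.000e-02 -5.300e-01] res [0.6 0.7 1.3 0.1 0.1 0.4 0.6 0.3 0.4 0.4 0.  0.3 2.9 0.6 1.1 0.4 0.1 0.2]
0.009 [ 0.5014 -0.0588  0.0341] yaw,pitch,roll deg [96.35 -0.2  -0.33] res [0.3 0.3 1.  0.4 0.3 0.  0.8 0.  0.5 0.7 0.2 0.  3.1 0.4 0.9 0.1 0.2 0.1]
[[ 0.4212  0.1918  0.0397]
 [ 0.5245  0.2033  0.0403]
 [ 0.4959 -0.0091  0.0342]
 [ 0.5169 -0.198   0.0336]
 [ 0.4791  0.1398  0.0718]]
```

```bash
cat >> h.py <<'E'
def tr(*ds):
    s=arm.sense(); R0=Ro.from_rotvec(s["orientation"]).as_matrix()
    print("t",round(float(s["time"]),2),s["ee_pos"].round(4),"w",round(s["grip_width"],4),"f",s["force"].round(1))
    for d in ds: print(d,"->",(R0.T@np.array(d)/.3).round(4))
u=np.array([-.1112,.9938,0])
E
python3 - <<'E'
from h import *
tr(np.array([.0035,0,-.013]),np.array([.0035,0,-.013])+.07*u,np.array([.0035,0,-.013])+.14*u)
E
```

```text
t 5.8 [ 0.5044 -0.0583  0.0789] w 0.0524 f [ 0.8  0.8 -4.2]
[ 0.0035  0.     -0.013 ] -> [ 0.043  -0.0115 -0.0055]
[-0.004284  0.069566 -0.013   ] -> [ 0.0656 -0.0113  0.2268]
[-0.012068  0.139132 -0.013   ] -> [ 0.0882 -0.0111  0.459 ]
```

Request:
{"op": "apply_moves", "data": {"deltas": [[[0.015,-0.004,-0.002,0,0,0,-0.22],[0.03,-0.008,-0.004,0,0,0,-0.22],[0.043,-0.0115,-0.0055,0,0,0,-0.22],[0.044,-0.0115,0.012,0,0,0,-0.22],[0.048,-0.0115,0.045,0,0,0,-0.22],[0.053,-0.0115,0.09,0,0,0,-0.22],[0.057,-0.0115,0.14,0,0,0,-0.22],[0.062,-0.0115,0.19,0,0,0,-0.22],[0.065,-0.0115,0.22,0,0,0,-0.22],[0.066,-0.0115,0.227,0,0,0,-0.22]]]}}

```text
time: 6.8
ee_pos: [0.5001, 0.0128, 0.066]
orientation: [-1.217, 1.084, 1.338]
force: [0.2, -0.4, -4.3]
grip_width: 0.0521
```

```bash
python3 - <<'E'
from h import *
tr(.07*u)
for n in("side","scene"): cv2.imwrite(f"pics/{n}6.png",arm.read_camera(n)[:,:,::-1])
crop("pics/side6.png","pics/side6c.png",130,180,310,330,4.4)
crop("pics/scene6.png","pics/scene6c.png",250,110,400,240,5)
E
```

```text
t 6.8 [0.5001 0.0128 0.066 ] w 0.0521 f [ 0.2 -0.4 -4.3]
[-0.007784  0.069566  0.      ] -> [ 2.260e-02 -2.000e-04  2.322e-01]
```

View pics/side6c.png

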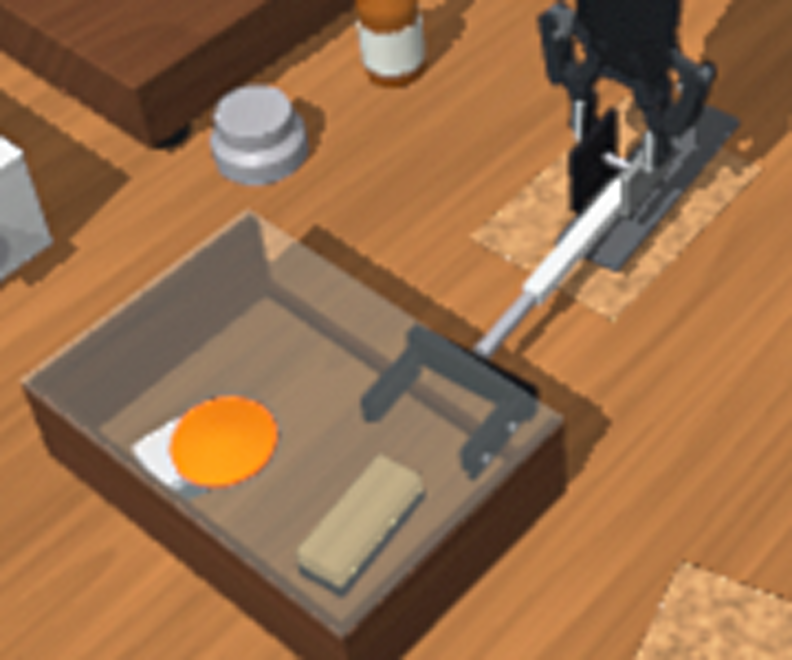

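View pics/scene6c.png

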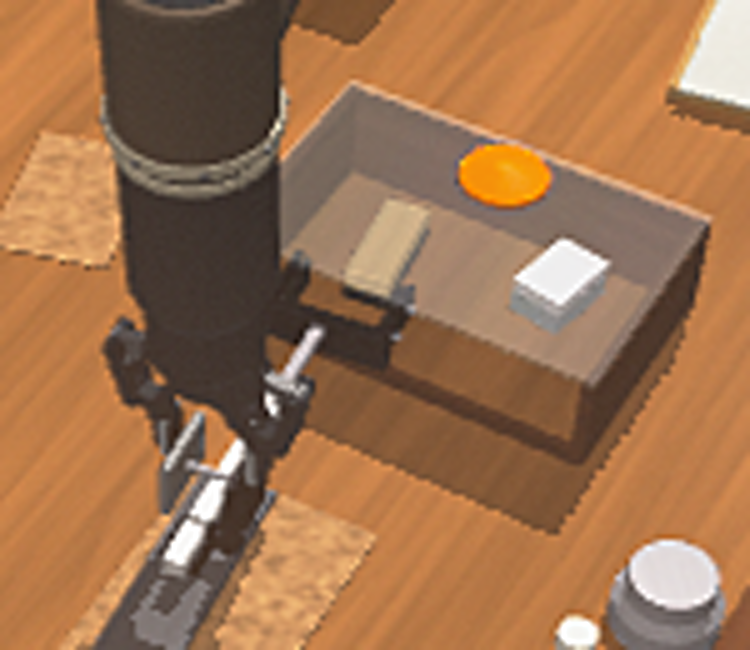

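Request:
{"op": "apply_moves", "data": {"deltas": [[[0.001,0,0.01,0,0,0,-0.22],[0.004,0,0.04,0,0,0,-0.22],[0.008,0,0.08,0,0,0,-0.22],[0.012,0,0.12,0,0,0,-0.22],[0.016,0,0.16,0,0,0,-0.22],[0.019,0,0.19,0,0,0,-0.22],[0.021,0,0.208,0,0,0,-0.22],[0.021,0,0.214,0,0,0,-0.22],[0.021,0,0.214,0,0,0,-0.22]]]}}

```text
time: 7.8
ee_pos: [0.4929, 0.0763, 0.0658]
orientation: [-1.217, 1.084, 1.338]
force: [-0.3, 0.3, -3.4]
grip_width: 0.0523
```

```bash
python3 - <<'E'
from h import *
tr(.07*u,[0,0,-.018])
for n in("side","scene"): cv2.imwrite(f"pics/{n}7.png",arm.read_camera(n)[:,:,::-1])
crop("pics/side7.png","pics/side7c.png",170,200,300,310,6)
crop("pics/scene7.png","pics/scene7c.png",250,110,400,240,5)
E
```

```text
t 7.8 [0.4929 0.0763 0.0658] w 0.0523 f [-0.3  0.3 -3.4]
[-0.007784  0.069566  0.      ] -> [ 2.260e-02 -2.000e-04  2.322e-01]
[0, 0, -0.018] -> [ 0.0597  0.0001 -0.0058]
```

View pics/side7c.png

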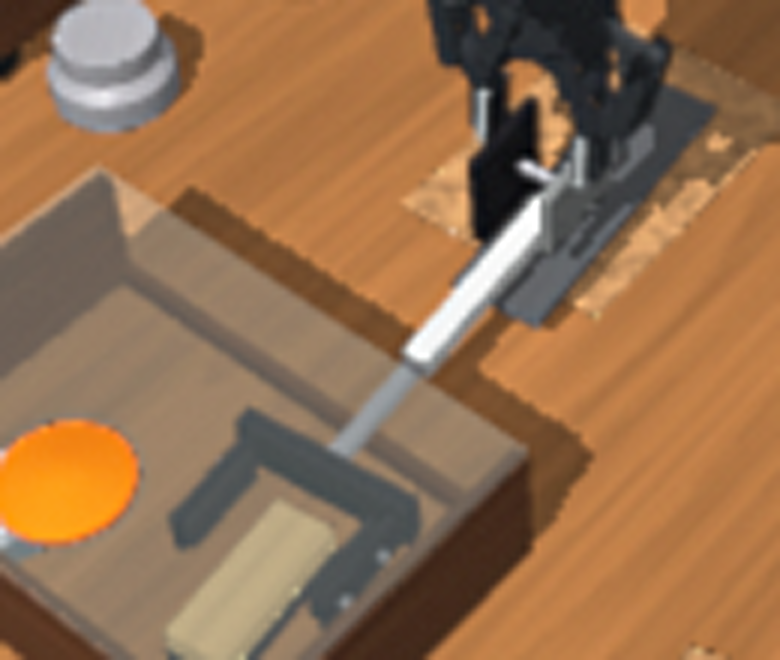

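View pics/scene7c.png

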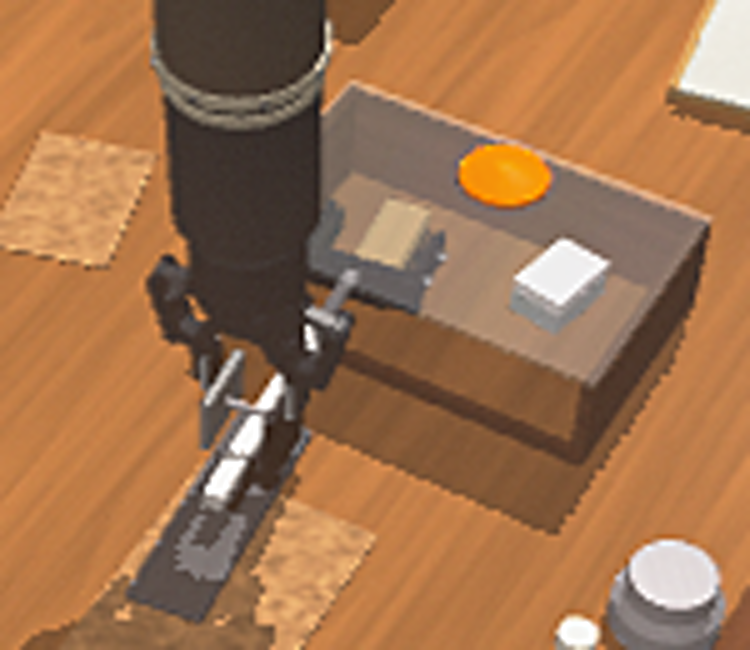

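Request:
{"op": "apply_moves", "data": {"deltas": [[[0.013,0,-0.001,0,0,0,-0.22],[0.026,0,-0.002,0,0,0,-0.22],[0.04,0,-0.004,0,0,0,-0.22],[0.05,0,-0.005,0,0,0,-0.22],[0.053,0,-0.005,0,0,0,-0.22],[0.053,0,-0.005,0,0,0,-0.22]]]}}

```text
time: 8.5
ee_pos: [0.4929, 0.0758, 0.0496]
orientation: [-1.216, 1.085, 1.337]
force: [-0.1, -0.4, -4.0]
grip_width: 0.0524
```

```bash
python3 - <<'E'
from h import *
tr(.07*u,[0,0,-.018])
for n in("side","scene"): cv2.imwrite(f"pics/{n}8.png",arm.read_camera(n)[:,:,::-1])
crop("pics/side8.png","pics/side8c.png",185,255,265,320,9)
crop("pics/scene8.png","pics/scene8c.png",300,130,370,190,10)
crop("pics/side8.png","pics/side8b.png",240,200,300,260,9)
E
```

```text
t 8.5 [0.4929 0.0758 0.0496] w 0.0524 f [-0.1 -0.4 -4. ]
[-0.007784  0.069566  0.      ] -> [ 2.250e-02 -1.000e-04  2.322e-01]
[0, 0, -0.018] -> [ 0.0597  0.0001 -0.0058]
```

View pics/side8c.png

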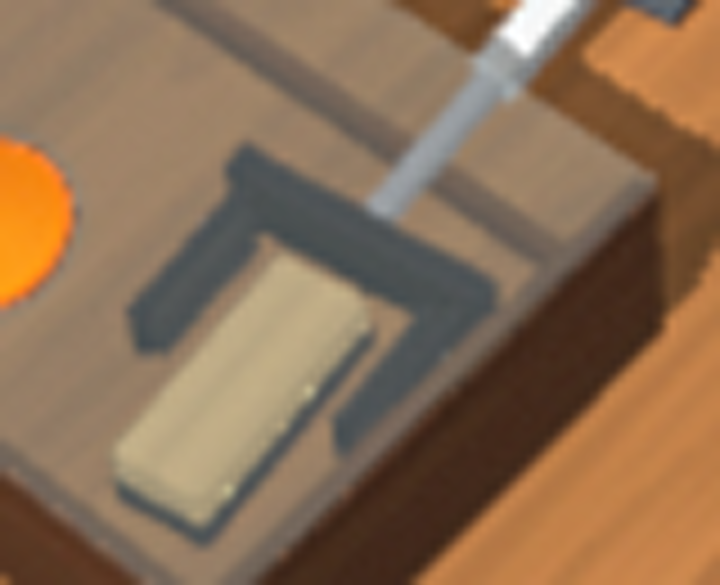

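View pics/scene8c.png

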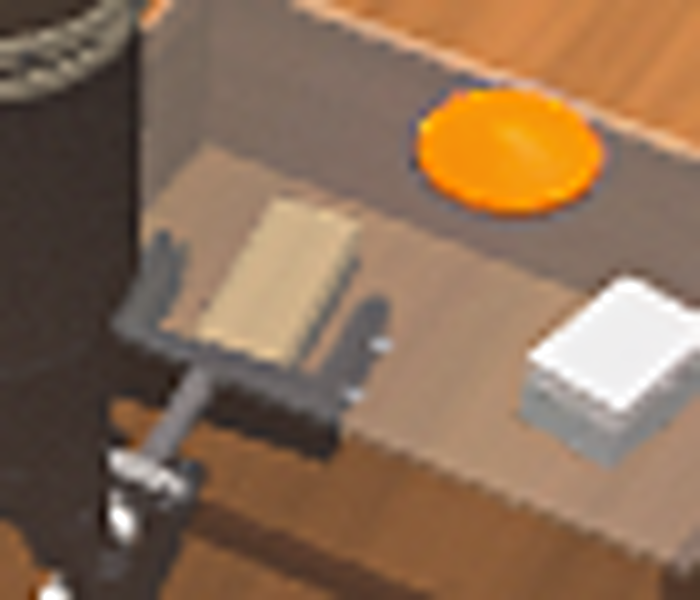

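View pics/side8b.png

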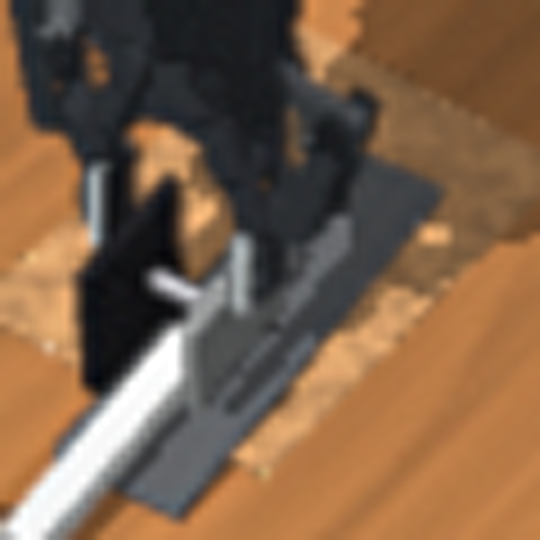

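Request:
{"op": "apply_moves", "data": {"deltas": [[[0.001,0,0.005,0,0,0,-0.22],[0.002,0,0.014,0,0,0,-0.22],[0.002,0,0.02,0,0,0,-0.22],[0.002,0,0.022,0,0,0,-0.22]]]}}

```text
time: 9.0
ee_pos: [0.4923, 0.0828, 0.05]
orientation: [-1.216, 1.084, 1.337]
force: [-0.1, 1.2, -4.4]
grip_width: 0.0526
```

```bash
python3 - <<'E'
from h import *
tr([.005,0,0],[.001,0,0])
for n in("side","scene"): cv2.imwrite(f"pics/{n}9.png",arm.read_camera(n)[:,:,::-1])
crop("pics/side9.png","pics/side9c.png",185,255,265,320,9)
crop("pics/scene9.png","pics/scene9c.png",300,130,370,190,10)
E
```

```text
t 9.0 [0.4923 0.0828 0.05  ] w 0.0526 f [-0.1  1.2 -4.4]
[0.005, 0, 0] -> [-0.0001 -0.0166 -0.0019]
[0.001, 0, 0] -> [-0.     -0.0033 -0.0004]
```

View pics/side9c.png

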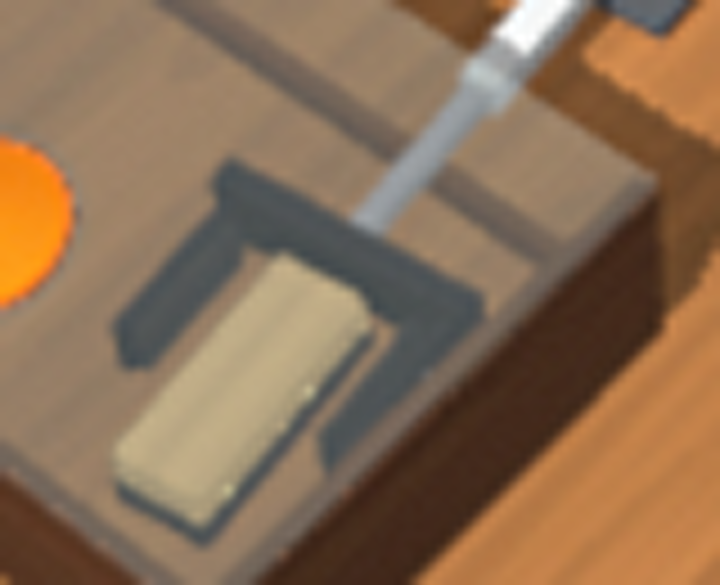

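View pics/scene9c.png

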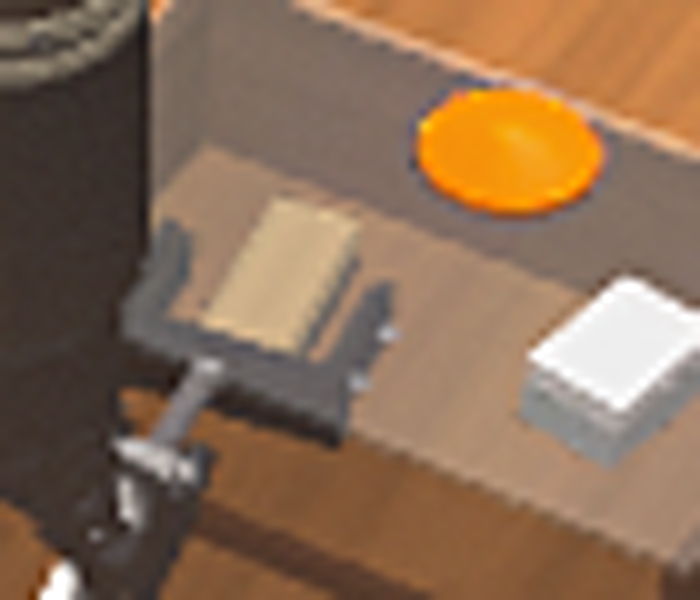

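Request:
{"op": "apply_moves", "data": {"deltas": [[[0,-0.002,0,0,0,0,-0.19],[0,-0.004,0,0,0,0,-0.16],[0,-0.006,0,0,0,0,-0.13],[0,-0.008,0,0,0,0,-0.1],[0,-0.01,0,0,0,0,-0.07],[0,-0.01,0,0,0,0,-0.07],[0,-0.01,0,0,0,0,-0.07]]], "force": 45}}

```text
time: 9.8
ee_pos: [0.4953, 0.083, 0.05]
orientation: [-1.216, 1.084, 1.337]
force: [0.8, 0.2, -4.1]
grip_width: 0.0461
```

```bash
python3 - <<'E'
from h import *
tr([.005,0,0],[.001,0,0])
for n in("side",): cv2.imwrite(f"pics/{n}10.png",arm.read_camera(n)[:,:,::-1])
crop("pics/side10.png","pics/side10c.png",185,255,265,320,9)
E
```

```text
t 9.8 [0.4953 0.083  0.05  ] w 0.0461 f [ 0.8  0.2 -4.1]
[0.005, 0, 0] -> [-0.0001 -0.0166 -0.0019]
[0.001, 0, 0] -> [-0.     -0.0033 -0.0004]
```

View pics/side10c.png

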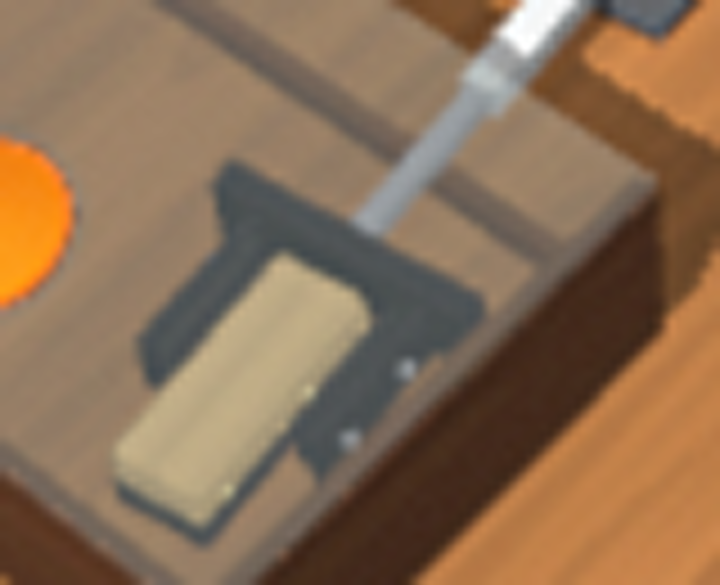

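Request:
{"op": "apply_moves", "data": {"deltas": [[[0,-0.001,0,0,0,0,-0.055],[0,-0.002,0,0,0,0,-0.04],[0,-0.003,0,0,0,0,-0.025],[0,-0.004,0,0,0,0,-0.01],[0,-0.005,0,0,0,0,0.005],[0,-0.005,0,0,0,0,0.02],[0,-0.005,0,0,0,0,0.02]]]}}

```text
time: 10.55
ee_pos: [0.4969, 0.0832, 0.05]
orientation: [-1.216, 1.084, 1.337]
force: [-0.1, -0.3, -4.3]
grip_width: 0.0422
```

```bash
python3 - <<'E'
from h import *
tr([.005,0,0],[.001,0,0])
for n in("side",): cv2.imwrite(f"pics/{n}11.png",arm.read_camera(n)[:,:,::-1])
crop("pics/side11.png","pics/side11c.png",185,255,265,320,9)
E
```

```text
t 10.55 [0.4969 0.0832 0.05  ] w 0.0422 f [-0.1 -0.3 -4.3]
[0.005, 0, 0] -> [-0.0001 -0.0166 -0.0019]
[0.001, 0, 0] -> [-0.     -0.0033 -0.0004]
```

View pics/side11c.png

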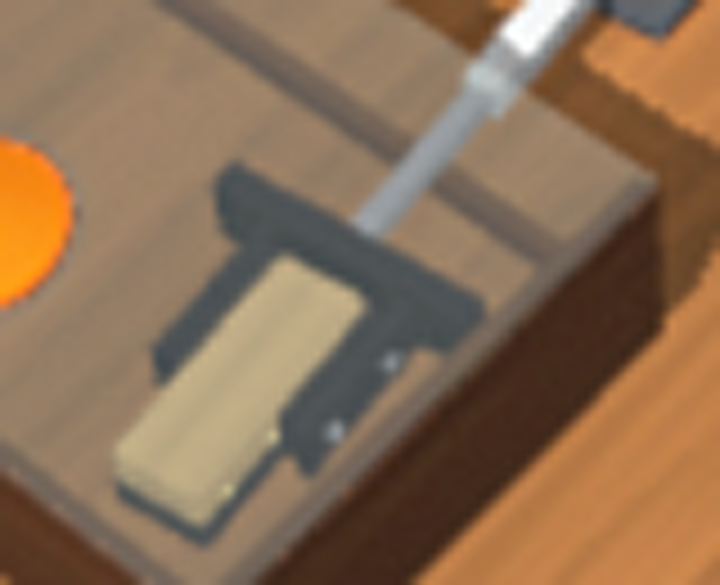

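Request:
{"op": "apply_moves", "data": {"deltas": [[[0,-0.001,0,0,0,0,0.035],[0,-0.001,0,0,0,0,0.05],[0,-0.001,0,0,0,0,0.07],[0,-0.001,0,0,0,0,0.09],[0,-0.001,0,0,0,0,0.12],[0,-0.001,0,0,0,0,0.15],[0,-0.001,0,0,0,0,0.15]]]}}

```text
time: 11.3
ee_pos: [0.4973, 0.0832, 0.0501]
orientation: [-1.217, 1.084, 1.337]
force: [0.6, 0.4, -2.7]
grip_width: 0.0387
```

```bash
python3 - <<'E'
from h import *
tr([0,0,.02],[.001,0,0],-.05*u)
for n in("side","scene"): cv2.imwrite(f"pics/{n}12.png",arm.read_camera(n)[:,:,::-1])
crop("pics/side12.png","pics/side12c.png",185,255,265,320,9)
E
```

```text
t 11.3 [0.4973 0.0832 0.0501] w 0.0387 f [ 0.6  0.4 -2.7]
[0, 0, 0.02] -> [-0.0664 -0.0002  0.0064]
[0.001, 0, 0] -> [-0.     -0.0033 -0.0004]
[ 0.00556 -0.04969 -0.     ] -> [-1.610e-02  1.000e-04 -1.659e-01]
```

View pics/side12c.png

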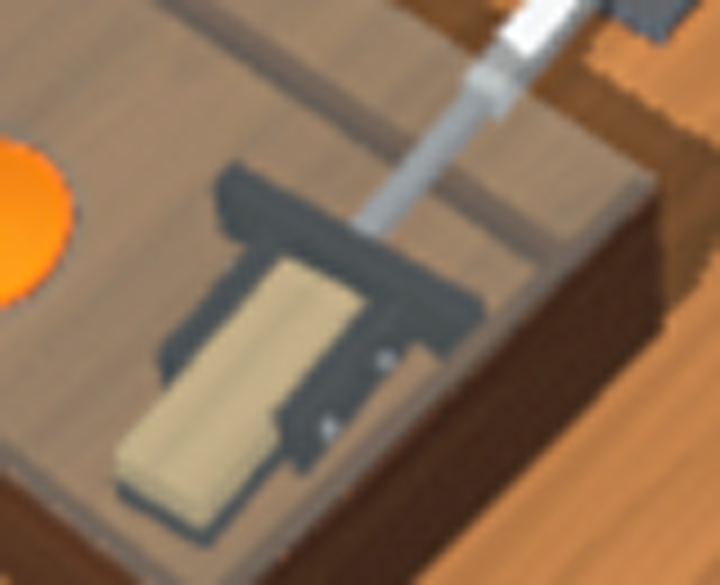

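Request:
{"op": "apply_moves", "data": {"deltas": [[[0,0,0,0,0,0,0.18],[0,0,0,0,0,0,0.22],[0,0,0,0,0,0,0.26],[0,0,0,0,0,0,0.3],[0,0,0,0,0,0,0.3]]]}}

```text
time: 11.9
ee_pos: [0.4973, 0.0832, 0.0501]
orientation: [-1.217, 1.084, 1.337]
force: [0.6, -0.1, -2.2]
grip_width: 0.0387
```

```bash
python3 - <<'E'
from h import *
tr([0,0,.02],[.001,0,0],-.05*u)
for n in("side","wrist"): cv2.imwrite(f"pics/{n}13.png",arm.read_camera(n)[:,:,::-1])
crop("pics/side13.png","pics/side13c.png",185,255,265,320,9)
E
```

```text
t 11.9 [0.4973 0.0832 0.0501] w 0.0387 f [ 0.6 -0.1 -2.2]
[0, 0, 0.02] -> [-0.0664 -0.0002  0.0064]
[0.001, 0, 0] -> [-0.     -0.0033 -0.0004]
[ 0.00556 -0.04969 -0.     ] -> [-1.610e-02  1.000e-04 -1.659e-01]
```

View pics/wrist13.png

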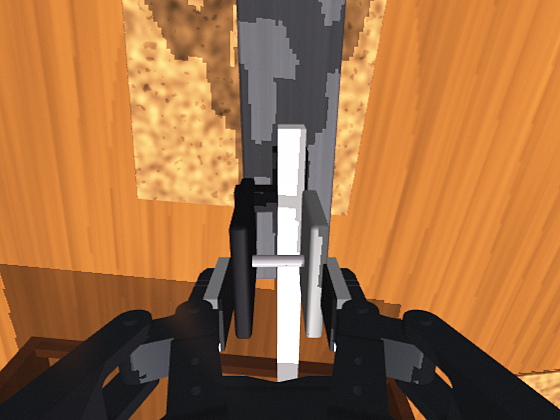

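View pics/side13c.png

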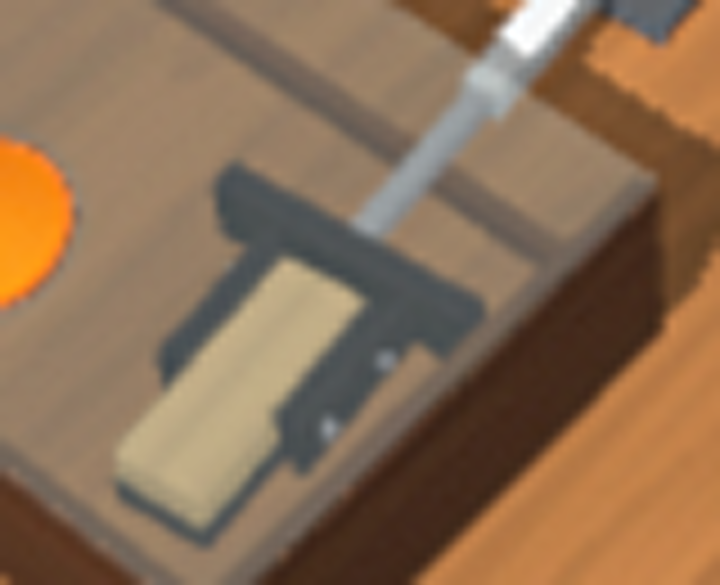

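Request:
{"op": "apply_moves", "data": {"deltas": [[[-0.008,0,0.001,0,0,0,0.3],[-0.02,0,0.002,0,0,0,0.3],[-0.035,0,0.003,0,0,0,0.3],[-0.05,0,0.005,0,0,0,0.3],[-0.062,0,0.006,0,0,0,0.3],[-0.066,0,0.006,0,0,0,0.3],[-0.066,0,0.006,0,0,0,0.3]]]}}

```text
time: 12.7
ee_pos: [0.4974, 0.0831, 0.0703]
orientation: [-1.217, 1.083, 1.337]
force: [-0.5, -0.7, -4.6]
grip_width: 0.0389
```

```bash
python3 - <<'E'
from h import *
tr([0,0,.02],-.16*u)
for n in("side","scene"): cv2.imwrite(f"pics/{n}14.png",arm.read_camera(n)[:,:,::-1])
crop("pics/side14.png","pics/side14c.png",185,245,275,320,8)
crop("pics/scene14.png","pics/scene14c.png",300,130,370,190,10)
E
```

```text
t 12.7 [0.4974 0.0831 0.0703] w 0.0389 f [-0.5 -0.7 -4.6]
[0, 0, 0.02] -> [-0.0664 -0.0002  0.0065]
[ 0.017792 -0.159008 -0.      ] -> [-5.170e-02  4.000e-04 -5.308e-01]
```

View pics/side14c.png

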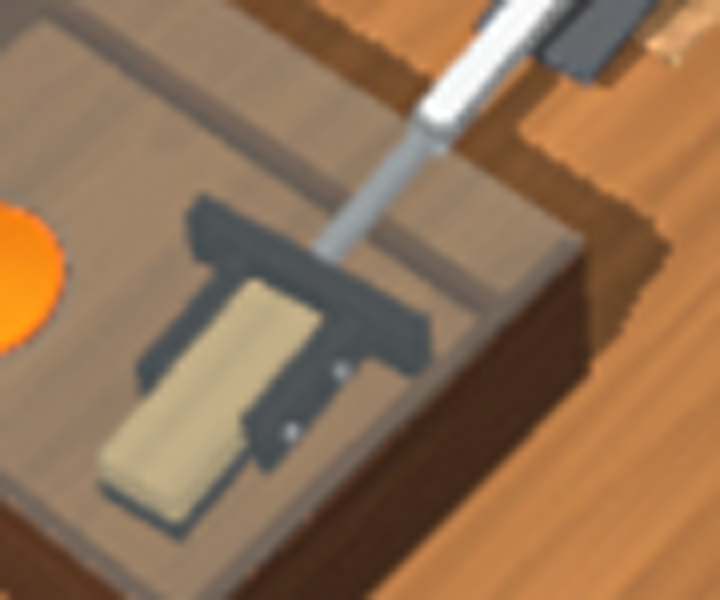

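View pics/scene14c.png

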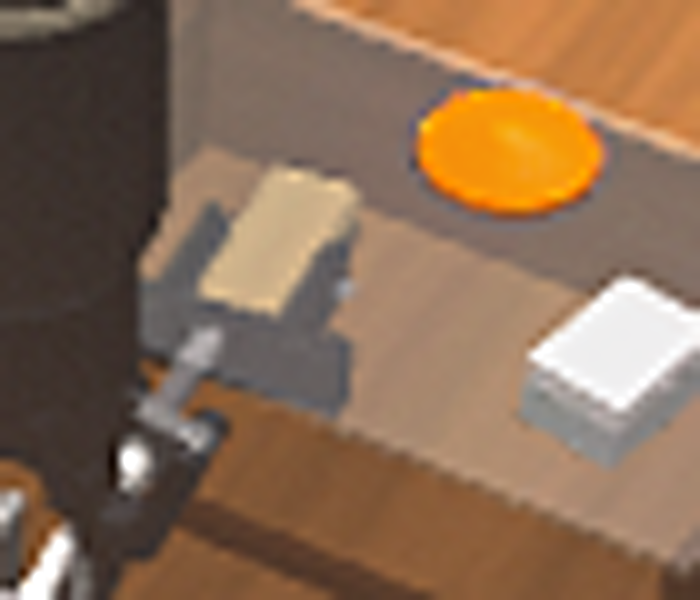

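```bash
python3 - <<'E'
from h import *
S,D=arm.camera_model("scene"),arm.camera_model("side");b=.028
fit6([(D,[[-.045,-.018,b],[-.045,.018,b],[.045,.018,b],[.045,-.018,b]],cr([(258,280),(322,313),(178,520),(102,460)],8,185,245)),
(S,[[.045,.018,b],[.045,-.018,b],[-.045,.018,b],[-.045,-.018,b]],cr([(285,168),(357,188),(203,290),(280,312)],10,300,130))],[.46,.33,.02,1.68,0,0])
E
```

```text
[0.4636 0.3246 0.0186] yaw,pitch,roll deg [97.03  6.98 -2.85] res [1.8 1.3 0.2 0.2 0.6 0.5 1.5 0.9 1.9 0.  0.2 0.1 2.3 0.2 0.8 0.3]
```

Request:
{"op": "apply_moves", "data": {"deltas": [[[-0.01,0,0.001,0,0,0,0.3],[-0.02,0,0.002,0,0,0,0.3],[-0.025,0,-0.006,0,0,0,0.3],[-0.028,0,-0.025,0,0,0,0.3],[-0.031,0,-0.055,0,0,0,0.3],[-0.035,0,-0.095,0,0,0,0.3],[-0.039,0,-0.14,0,0,0,0.3],[-0.044,0,-0.19,0,0,0,0.3],[-0.048,0,-0.23,0,0,0,0.3],[-0.049,0,-0.25,0,0,0,0.3]]]}}

```text
time: 13.8
ee_pos: [0.5056, 0.0059, 0.0772]
orientation: [-1.216, 1.085, 1.336]
force: [-0.8, -0.6, -4.8]
grip_width: 0.039
```

```bash
python3 - <<'E'
from h import *
tr([0,0,.02],-.13*u)
for n in("side","scene"): cv2.imwrite(f"pics/{n}15.png",arm.read_camera(n)[:,:,::-1])
crop("pics/side15.png","pics/side15c.png",185,205,305,320,6)
E
```

```text
t 13.8 [0.5056 0.0059 0.0772] w 0.039 f [-0.8 -0.6 -4.8]
[0, 0, 0.02] -> [-0.0664 -0.0002  0.0064]
[ 0.014456 -0.129194 -0.      ] -> [-4.180e-02 -4.000e-04 -4.313e-01]
```

View pics/side15c.png

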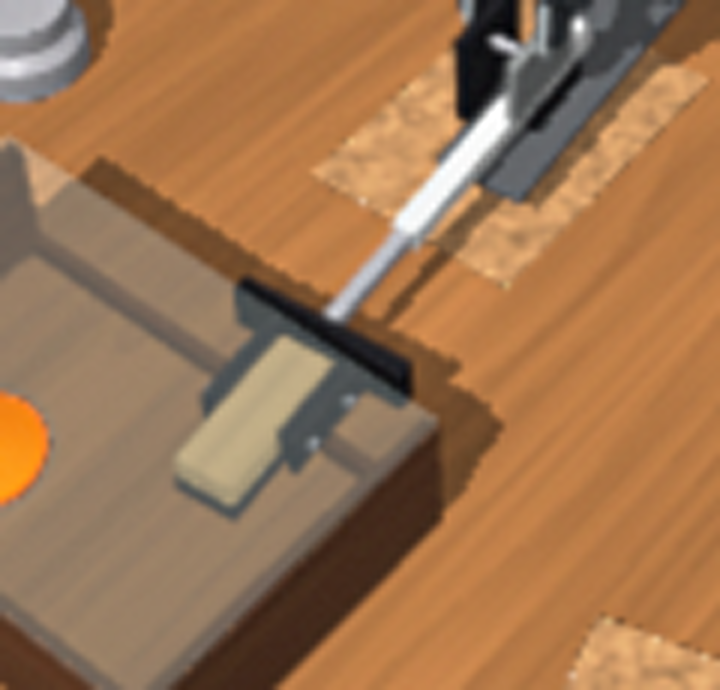

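Request:
{"op": "apply_moves", "data": {"deltas": [[[-0.001,0,-0.012,0,0,0,0.3],[-0.004,0,-0.04,0,0,0,0.3],[-0.008,0,-0.085,0,0,0,0.3],[-0.014,0,-0.14,0,0,0,0.3],[-0.02,0,-0.2,0,0,0,0.3],[-0.026,0,-0.26,0,0,0,0.3],[-0.032,0,-0.32,0,0,0,0.3],[-0.037,0,-0.37,0,0,0,0.3],[-0.04,0,-0.41,0,0,0,0.3],[-0.042,0,-0.431,0,0,0,0.3]]]}}

```text
time: 14.9
ee_pos: [0.5199, -0.1239, 0.077]
orientation: [-1.215, 1.086, 1.336]
force: [-0.5, 0.5, -5.0]
grip_width: 0.0388
```

```bash
python3 - <<'E'
from h import *
tr([0,0,.02],-.13*u)
for n in("side","scene"): cv2.imwrite(f"pics/{n}16.png",arm.read_camera(n)[:,:,::-1])
crop("pics/side16.png","pics/side16c.png",205,175,315,280,6.5)
crop("pics/scene16.png","pics/scene16c.png",230,150,350,280,5)
E
```

```text
t 14.9 [ 0.5199 -0.1239  0.077 ] w 0.0388 f [-0.5  0.5 -5. ]
[0, 0, 0.02] -> [-0.0664 -0.0002  0.0064]
[ 0.014456 -0.129194 -0.      ] -> [-0.0419 -0.0008 -0.4313]
```

View pics/side16c.png

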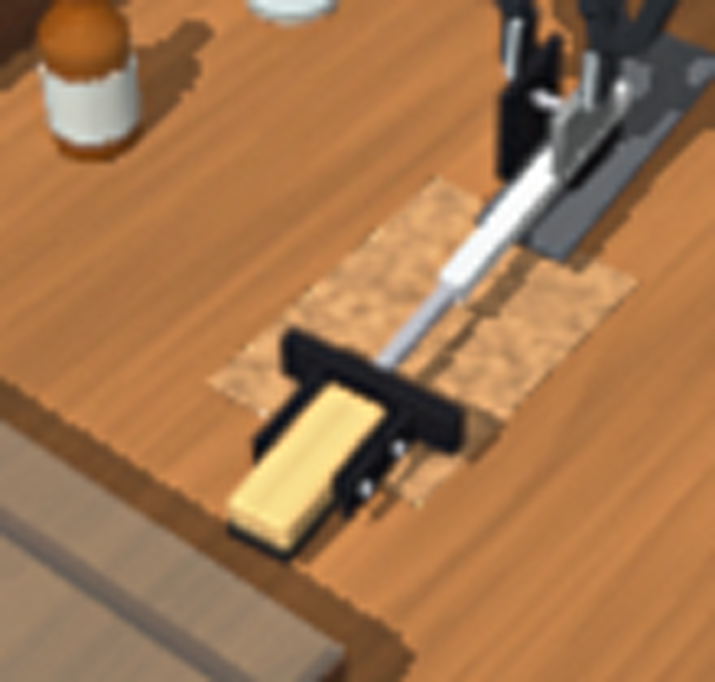

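View pics/scene16c.png

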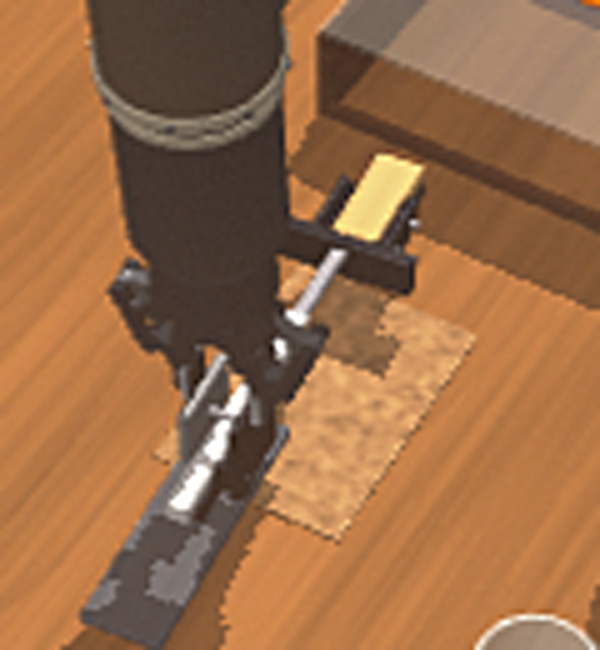

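```bash
python3 - <<'E'
from h import *
S,D=arm.camera_model("scene"),arm.camera_model("side");b=.028
fit6([(D,[[-.045,-.018,b],[-.045,.018,b],[.045,.018,b],[.045,-.018,b]],cr([(338,383),(385,408),(282,541),(232,500)],6.5,205,175)),
(S,[[.045,.018,b],[.045,-.018,b],[-.045,.018,b],[-.045,-.018,b]],cr([(382,153),(423,168),(335,225),(375,242)],5,230,150))],[.48,.12,.02,1.68,0,0])
tr([.036,-.1356,0],[0,0,-.025])
E
```

```text
[0.4861 0.1188 0.0243] yaw,pitch,roll deg [95.12  5.77 -0.5 ] res [1.6 0.7 0.3 0.  0.1 0.4 1.8 1.  0.7 0.1 0.4 0.  2.1 0.3 0.6 0.2]
t 15.0 [ 0.5199 -0.1234  0.077 ] w 0.0388 f [ 0.5  0.3 -4.4]
[0.036, -0.1356, 0] -> [-0.0445 -0.07   -0.4602]
[0, 0, -0.025] -> [ 0.0829  0.0002 -0.0081]
```

Request:
{"op": "apply_moves", "data": {"deltas": [[[-0.001,-0.002,-0.012,0,0,0,0.3],[-0.004,-0.007,-0.045,0,0,0,0.3],[-0.009,-0.014,-0.09,0,0,0,0.3],[-0.015,-0.023,-0.15,0,0,0,0.3],[-0.021,-0.033,-0.215,0,0,0,0.3],[-0.027,-0.043,-0.28,0,0,0,0.3],[-0.033,-0.053,-0.345,0,0,0,0.3],[-0.039,-0.062,-0.405,0,0,0,0.3],[-0.043,-0.068,-0.445,0,0,0,0.3],[-0.0445,-0.07,-0.46,0,0,0,0.3]]]}}

```text
time: 16.0
ee_pos: [0.5561, -0.2604, 0.0767]
orientation: [-1.214, 1.086, 1.335]
force: [-0.5, -0.1, -5.8]
grip_width: 0.0387
```

```bash
python3 - <<'E'
from h import *
tr([0,0,-.02])
for n in("side","scene"): cv2.imwrite(f"pics/{n}17.png",arm.read_camera(n)[:,:,::-1])
crop("pics/side17.png","pics/side17c.png",220,145,335,260,6)
crop("pics/scene17.png","pics/scene17c.png",220,180,350,320,4.5)
E
```

```text
t 16.0 [ 0.5561 -0.2604  0.0767] w 0.0387 f [-0.5 -0.1 -5.8]
[0, 0, -0.02] -> [ 0.0664  0.0001 -0.0064]
```

View pics/side17c.png

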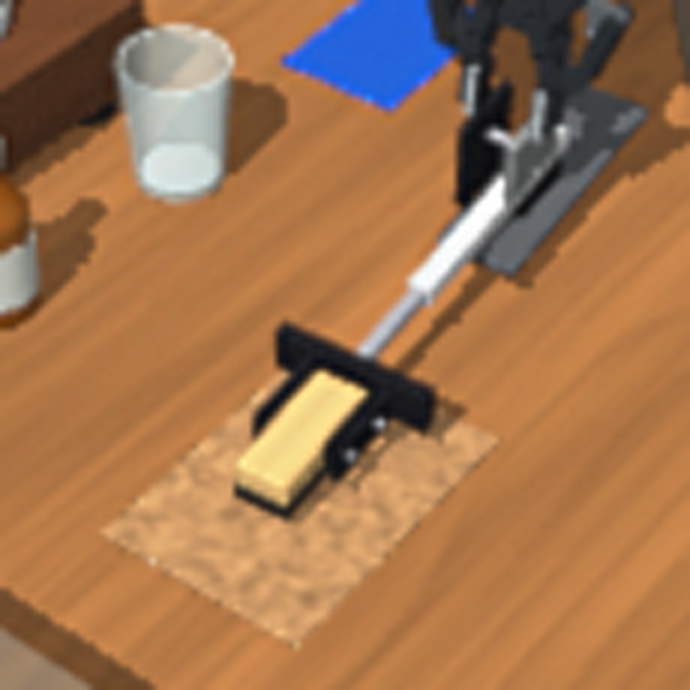

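View pics/scene17c.png

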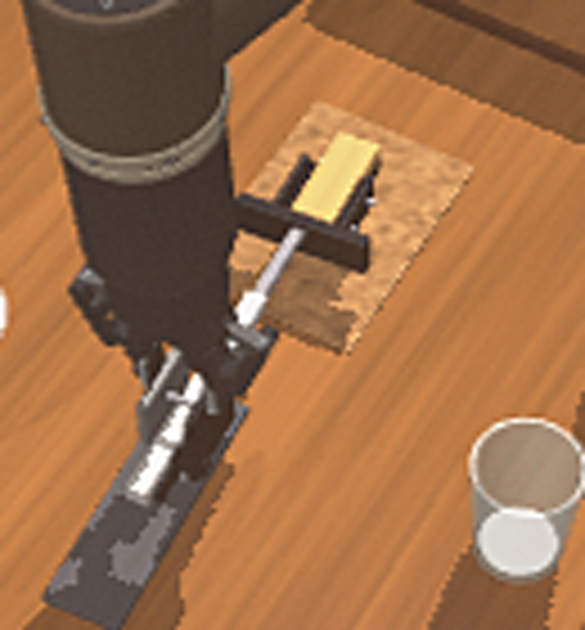

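Request:
{"op": "apply_moves", "data": {"deltas": [[[0.01,0,-0.001,0,0,0,0.3],[0.025,0,-0.002,0,0,0,0.3],[0.04,0,-0.004,0,0,0,0.3],[0.052,0,-0.005,0,0,0,0.3],[0.06,0,-0.006,0,0,0,0.3],[0.06,0,-0.006,0,0,0,0.3]]]}}

```text
time: 16.7
ee_pos: [0.5556, -0.2593, 0.0582]
orientation: [-1.213, 1.087, 1.336]
force: [0.0, 0.4, -4.5]
grip_width: 0.0388
```

Request:
{"op": "apply_moves", "data": {"deltas": [[[0.003,0,0,0,0,0,0.3],[0.007,0,-0.001,0,0,0,0.3],[0.01,0,-0.001,0,0,0,0.3],[0.01,0,-0.001,0,0,0,0.3]]]}}

```text
time: 17.1
ee_pos: [0.5556, -0.2593, 0.0551]
orientation: [-1.213, 1.087, 1.336]
force: [-0.2, -0.1, -4.5]
grip_width: 0.0385
```

```bash
python3 - <<'E'
from h import *
tr([0,0,-.004])
for n in("side","scene"): cv2.imwrite(f"pics/{n}18.png",arm.read_camera(n)[:,:,::-1])
crop("pics/side18.png","pics/side18c.png",235,195,305,255,9)
crop("pics/scene18.png","pics/scene18c.png",265,195,330,255,9)
E
```

```text
t 17.1 [ 0.5556 -0.2593  0.0551] w 0.0385 f [-0.2 -0.1 -4.5]
[0, 0, -0.004] -> [ 0.0133  0.     -0.0013]
```

View pics/side18c.png

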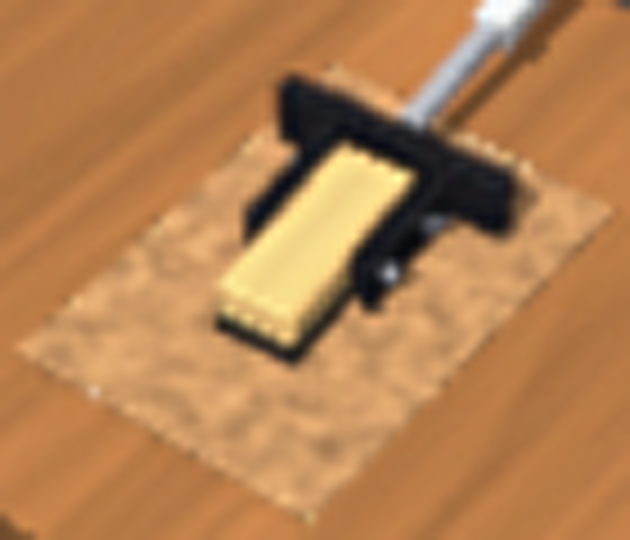

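View pics/scene18c.png

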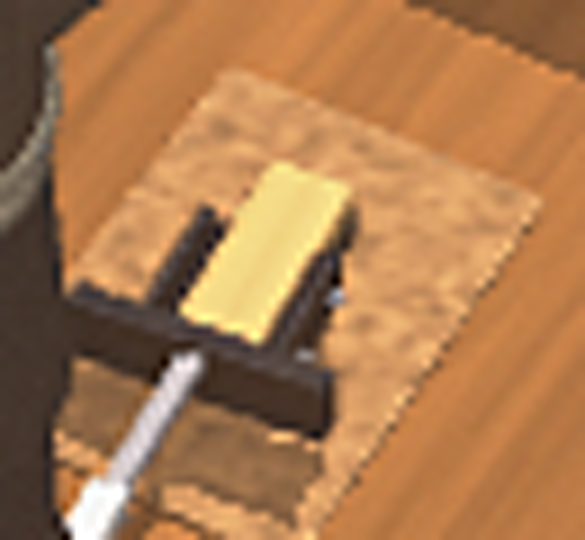

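Request:
{"op": "apply_moves", "data": {"deltas": [[[0.003,0,0,0,0,0,0.3],[0.006,0,-0.001,0,0,0,0.3],[0.006,0,-0.001,0,0,0,0.3]]]}}

```text
time: 17.5
ee_pos: [0.5557, -0.2595, 0.0534]
orientation: [-1.213, 1.087, 1.336]
force: [-0.2, -0.7, -3.6]
grip_width: 0.0388
```

Request:
{"op": "apply_moves", "data": {"deltas": [[[0.003,0,0,0,0,0,0.3],[0.005,0,0,0,0,0,0.3],[0.005,0,0,0,0,0,0.3]]]}}

```text
time: 17.8
ee_pos: [0.5558, -0.2594, 0.0519]
orientation: [-1.213, 1.087, 1.336]
force: [0.6, -1.0, -3.4]
grip_width: 0.0385
```

Request:
{"op": "apply_moves", "data": {"deltas": [[[0.001,0,0,0,0,0,0.12],[0.001,0,0,0,0,0,0.07],[0.001,0.002,0,0,0,0,0.02],[0.001,0.004,0,0,0,0,-0.03],[0.001,0.007,0,0,0,0,-0.08],[0.001,0.01,0,0,0,0,-0.13],[0.001,0.013,0,0,0,0,-0.18],[0.001,0.015,0,0,0,0,-0.22],[0.001,0.015,0,0,0,0,-0.22],[0.001,0.015,0,0,0,0,-0.22]]]}}

```text
time: 18.8
ee_pos: [0.5513, -0.2599, 0.0516]
orientation: [-1.213, 1.086, 1.335]
force: [-0.5, 0.5, -4.2]
grip_width: 0.052
```

```bash
python3 - <<'E'
from h import *
tr([0,0,-.004])
for n in("side","scene"): cv2.imwrite(f"pics/{n}19.png",arm.read_camera(n)[:,:,::-1])
crop("pics/side19.png","pics/side19c.png",235,145,335,255,5.4)
crop("pics/scene19.png","pics/scene19c.png",265,195,330,255,9)
E
```

```text
t 18.8 [ 0.5513 -0.2599  0.0516] w 0.052 f [-0.5  0.5 -4.2]
[0, 0, -0.004] -> [ 0.0133  0.     -0.0013]
```

View pics/side19c.png

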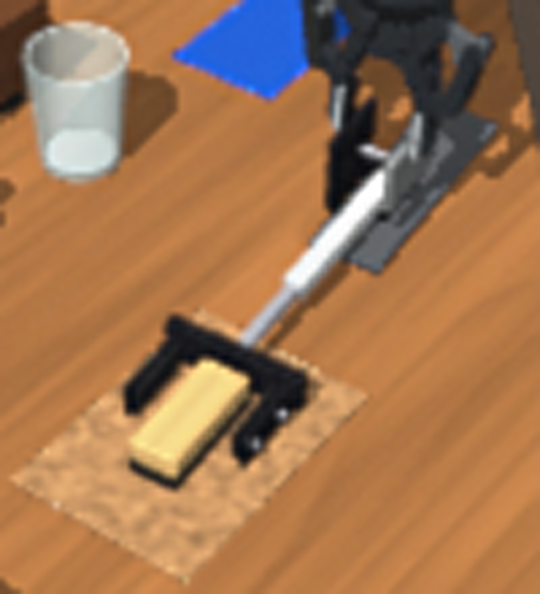

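View pics/scene19c.png

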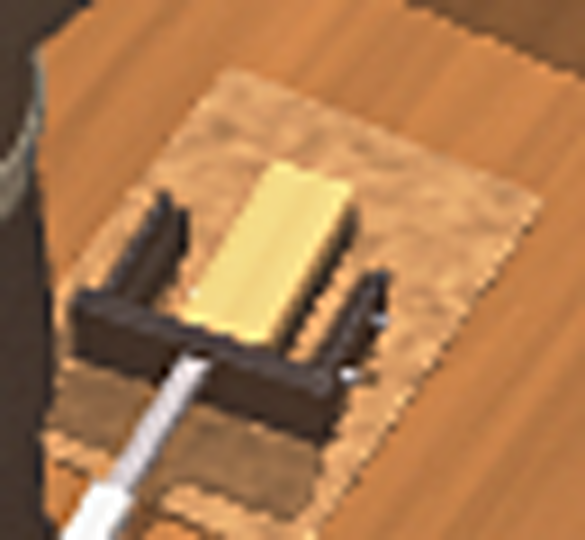

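Request:
{"op": "apply_moves", "data": {"deltas": [[[-0.001,0,-0.01,0,0,0,-0.22],[-0.003,0,-0.03,0,0,0,-0.22],[-0.006,0,-0.06,0,0,0,-0.22],[-0.009,0,-0.09,0,0,0,-0.22],[-0.01,0,-0.1,0,0,0,-0.22],[-0.006,0,-0.1,0,0,0,-0.22],[0,0,-0.101,0,0,0,-0.22],[0.006,0,-0.101,0,0,0,-0.22],[0.01,0,-0.102,0,0,0,-0.22],[0.01,0,-0.102,0,0,0,-0.22]]]}}

```text
time: 19.9
ee_pos: [0.5546, -0.2896, 0.0455]
orientation: [-1.213, 1.086, 1.336]
force: [-0.7, -0.3, -4.3]
grip_width: 0.0518
```

```bash
python3 - <<'E'
from h import *
tr([0,0,-.004])
for n in("side","scene"): cv2.imwrite(f"pics/{n}20.png",arm.read_camera(n)[:,:,::-1])
crop("pics/side20.png","pics/side20c.png",235,135,335,255,5)
crop("pics/scene20.png","pics/scene20c.png",210,200,330,340,4.3)
E
```

```text
t 19.9 [ 0.5546 -0.2896  0.0455] w 0.0518 f [-0.7 -0.3 -4.3]
[0, 0, -0.004] -> [ 0.0133  0.     -0.0013]
```

View pics/side20c.png

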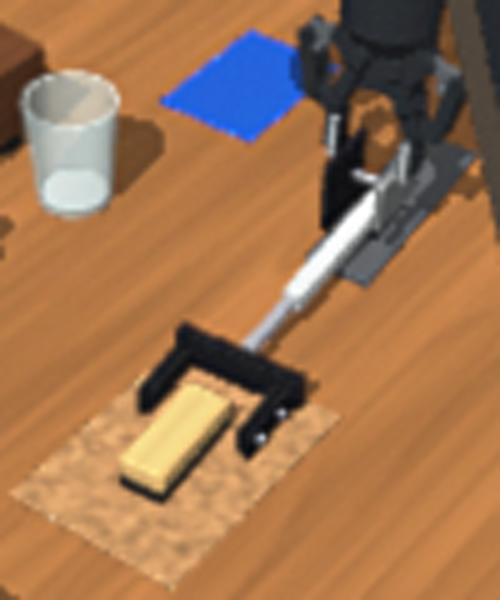

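View pics/scene20c.png

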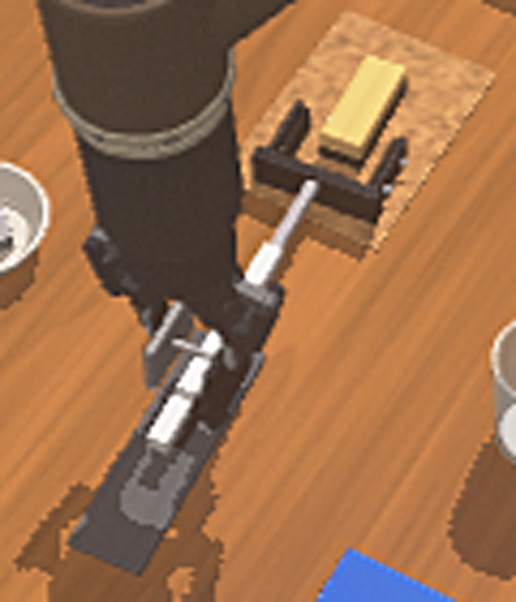

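Request:
{"op": "apply_moves", "data": {"deltas": [[[0.003,0,0,0,0,0,-0.22],[0.006,0,0,0,0,0,-0.22],[0.007,0,-0.001,0,0,0,-0.22]]]}}

```text
time: 20.3
ee_pos: [0.5552, -0.2902, 0.0443]
orientation: [-1.215, 1.086, 1.335]
force: [-0.7, -1.0, 2.3]
grip_width: 0.0521
```

Request:
{"op": "apply_moves", "data": {"deltas": [[[0.003,0,0,0,0,0,-0.22],[0.005,0,0,0,0,0,-0.22],[0.005,0,0,0,0,0,-0.22]]]}}

```text
time: 20.6
ee_pos: [0.5554, -0.2903, 0.0441]
orientation: [-1.216, 1.086, 1.334]
force: [-2.2, 0.5, 7.8]
grip_width: 0.052
```

Request:
{"op": "apply_moves", "data": {"deltas": [[[-0.003,0,0,0,0,0,-0.28],[-0.003,0,0,0,0,0,-0.35],[-0.003,0,0,0,0,0,-0.5],[-0.003,0,0,0,0,0,-0.75],[-0.003,0,0,0,0,0,-1],[-0.003,0,0,0,0,0,-1],[-0.003,0,0,0,0,0,-1],[-0.003,0,0,0,0,0,-1]]]}}

```text
time: 21.4
ee_pos: [0.5555, -0.2904, 0.045]
orientation: [-1.216, 1.086, 1.334]
force: [-0.5, 0.1, 0.1]
grip_width: 0.0857
```

```bash
python3 - <<'E'
from h import *
tr([0,0,.12])
cv2.imwrite(f"pics/wrist21.png",arm.read_camera("wrist")[:,:,::-1])
E
```

```text
t 21.4 [ 0.5555 -0.2904  0.045 ] w 0.0857 f [-0.5  0.1  0.1]
[0, 0, 0.12] -> [-0.3982 -0.0013  0.0381]
```

View pics/wrist21.png

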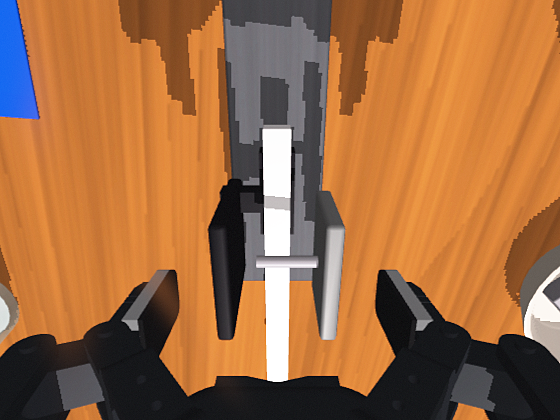

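Both fingers are clear of the plates, so I'll raise straight up.

Request:
{"op": "apply_moves", "data": {"deltas": [[[-0.05,0,0.005,0,0,0,-1],[-0.13,0,0.012,0,0,0,-1],[-0.22,0,0.021,0,0,0,-1],[-0.31,0,0.03,0,0,0,-1],[-0.4,0,0.038,0,0,0,-1],[-0.4,0,0.038,0,0,0,-1],[-0.4,0,0.038,0,0,0,-1]]]}}

```text
time: 22.15
ee_pos: [0.5555, -0.2907, 0.1674]
orientation: [-1.218, 1.084, 1.332]
force: [0.1, -0.8, -0.3]
grip_width: 0.0853
```

```bash
python3 - <<'E'
from h import *
tr([0,0,.12])
for n in("side","scene"): cv2.imwrite(f"pics/{n}22.png",arm.read_camera(n)[:,:,::-1])
crop("pics/side22.png","pics/side22c.png",235,135,335,255,5)
crop("pics/scene22.png","pics/scene22c.png",210,200,330,340,4.3)
E
```

```text
t 22.15 [ 0.5555 -0.2907  0.1674] w 0.0853 f [ 0.1 -0.8 -0.3]
[0, 0, 0.12] -> [-0.3982 -0.0023  0.0377]
```

View pics/side22c.png

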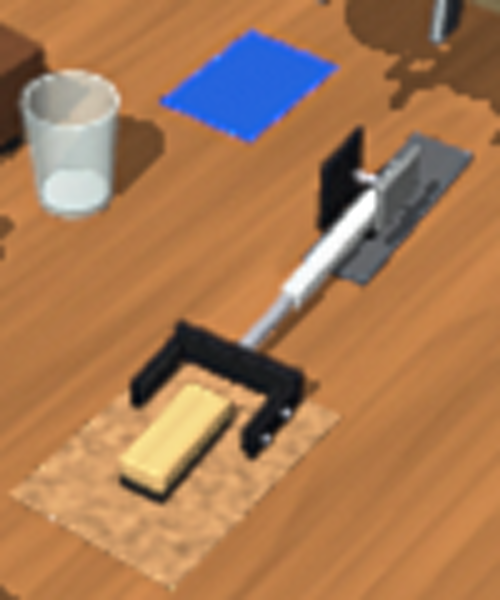

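View pics/scene22.png

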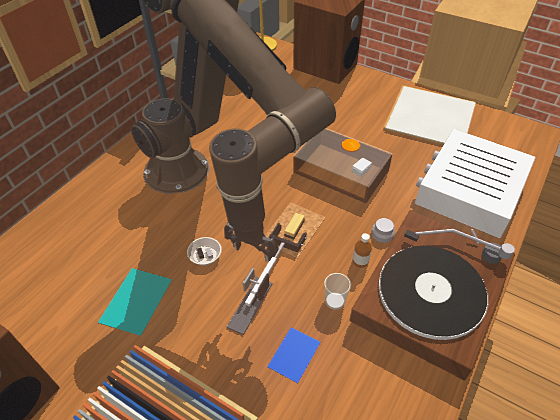

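View pics/scene22c.png

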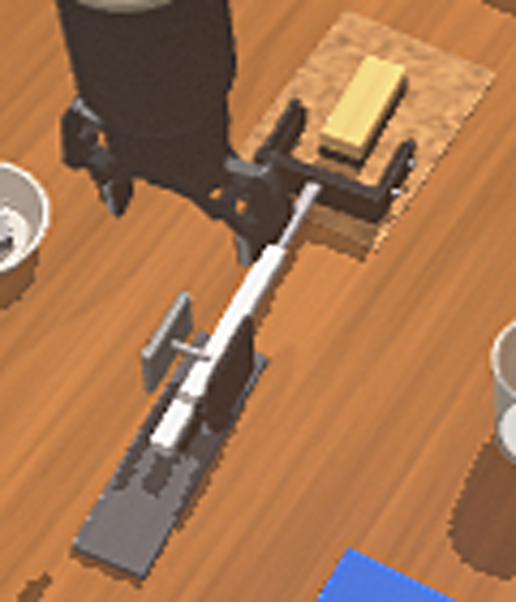

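```bash
python3 - <<'E'
from h import *
S,D=arm.camera_model("scene"),arm.camera_model("side");b=.031
p=fit([(D,[[-.045,-.018,b],[-.045,.018,b],[.045,.018,b],[.045,-.018,b]],cr([(193,383),(235,405),(162,483),(122,462)],5,235,135)),
(S,[[.045,.018,b],[.045,-.018,b],[-.045,.018,b],[-.045,-.018,b]],cr([(372,55),(405,70),(322,137),(360,152)],4.3,210,200))],[.52,-.02,1.68],"brush")
r=p[:2]-[.5222,-.018];a=1.5938;print("in mat",np.array([[np.cos(a),np.sin(a)],[-np.sin(a),np.cos(a)]])@r)
fit([(D,[[-.14,-.028,.008],[-.14,.028,.008],[.05,.028,.008]],cr([(417,133),(473,157),(365,283)],5,235,135)),
(S,[[-.14,.028,.008],[-.14,-.028,.008],[.05,-.028,.008]],cr([(75,545),(140,575),(267,360)],4.3,210,200))],[.55,-.29,1.68],"reacher")
E
```

```text
brush [ 0.5219 -0.0158  1.673 ] deg 95.9 res [0.9 0.7 0.6 1.2 0.1 1.  1.  0.9 1.9 0.4 0.1 0.5 1.7 0.9 0.6 0.7]
in mat [0.00225407 0.00025634]
reacher [ 0.554  -0.2913  1.6766] deg 96.1 res [0.6 0.4 0.2 0.7 0.3 0.2 1.8 0.3 0.2 0.3 0.1 1. ]
```

The brush is within about 2 mm of the mat's centre and the reacher stands clear of it, so I'm handing in.

```bash
python3 -c "
from station import arm
print(arm.close_job())"
```

```text
the job is handed in; nothing more can be done
None
```

I took the reacher by its handle and reached in over the lip. I closed the jaws on the brush with a 45 N squeeze (about 18 N on the brush by the formula), lifted it out and set it down on the larger cork mat. Then I opened the jaws, backed the reacher off about 30 mm, stood it on the shelf and let go. The job was handed in at about 22 s and gave no verdict.

**Last checks:**
- **Brush:** camera fits put it about 2 mm from the mat's centre, and it looks flat, pad down. I fitted its position with its height and level assumed, so the tilt is judged by eye.
- **Reacher:** it stands flat at about (0.554, -0.291), well outside the riser. The open jaws straddle the near end of the brush without touching it in the views.
- **Other things:** none of the bystanders looked moved in the pictures, but I didn't measure their positions. The robot kept clear of the brush throughout.

**Off plan:**
- **Handle slip:** the reacher tipped about 6° nose-down in the light first grip, so I tilted the tool 5.5° to level it before going in.
- **Brush tilt:** rough fits during the carry suggested the brush was 6–7° nose-down in the jaws.
- **Finger opening:** it read 38.7 mm at full squeeze, below the 41 mm or more I expected. I took that as give in the grip, because the jaws had stopped moving on the brush.

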